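# Hook the tile ledge into the slotted rack

## Robot

A 7-joint arm with a two-finger parallel gripper is mounted at the origin on the work surface; the furniture and walls round the work are solid. World frame = base frame: x ahead of the robot, y to its left, z up, the work surface at z = 0. Lengths are in m, angles in rad, forces in N, time in s.
With the tool pointing down it reaches from about 0.425 to 1.025 m from the base axis. Payload 9.4 kg.
Tool frame: the origin (TCP) lies at the very end of the fingers, on their centre line; the grasp point (between the pads) lies 19 mm behind it; z points along the fingers, y is the direction in which the jaws open and shut (so a half turn about z gives the same grasp; the last joint's range is limited). The gripper opens to 93 mm and grips with 3 to 60 N. Pads are 15 mm wide; open, the fingers measure 128 mm over their backs; the gripper's body (75 mm by 188 mm) begins 65 mm behind the grasp point.
Start: joints at [-1.281, 0.599, -0.003, 1.599, 0.002, 0.943, -0.08], TCP at [0.26, 0.677, 0.219] pointing down, gripper open.
Joint ranges: [-2.57, 2.57], [-0.35, 1.97], [-1.29, 1.29], [0.11, 2.56], [-1.05, 4.19], [0.11, 1.86], [-2.63, 2.63]. Speed limits (rad/s): [2.22, 2.22, 3.01, 3.01, 3.14, 3.14, 3.14].

## Interface

Orientations are given as a unit quaternion [x, y, z, w].
In Python, from station import arm gives the robot as it stands.
- The arm moves only by the tool send_rows, never from a script. Its argument "series" is a list of rows, each a list of 2 entries, a list of its own where there are three numbers: the shift along the tool's x, y, z in cm, then the turn, a rotation vector about the tool's x, y, z in degrees. A call has 1 to 12 rows; each row is the pose to reach, as a shift and turn from the pose commanded when the call began, along the tool's axes at that moment; what a row does not reach only later rows make up. A row lasts 1/8 s, in which the tool goes at most 62.5 mm and 10.7 degrees, less where a joint would pass 70% of its speed; a pose out of reach is approached as far as the arm can. A call with a gripper value outside its range is refused whole. "fingers" is the closure, from 0 (fully open) to 1 (shut), set as the call begins (left out, the last holds). The fingers move at their own pace and stop on an object; "newtons" is the grip in N (left out, the last holds). Time passes only in rows, so rows that repeat a pose let the fingers close. It gives the time, the measured TCP pose, the force and the opening at its end, in the units of the state.
- arm.state(): the state, without advancing time (a new reading comes with each control period).
- arm.grab_frame(name): name is "scene" or "top"; returns the picture (400x640x3 uint8, blue, green, red); there is no depth.
- arm.camera_model(name): a dict with "vertical_fov" (degrees; the focal length in pixels is half the picture's height over the tangent of half this angle, whatever the lens; pixels are square), "cx", "cy" (the principal point, pixels), "rvec" (rotation vector, rad) and "tvec" (3), from world to camera coordinates, as OpenCV has them. Camera axes: x right, y down, z forward; pixel columns grow to the right and rows downward; lengths in m; the calibration is good to about 2 mm. A picture is of the moment at which its call begins. camera_model takes no time and is no camera call.
- arm.finish_job(): hands the job in, once; it reports no verdict.
The state is a dict: "time_s": time; "joint_pos": joint angles; "joint_velocities": joint speeds; "effort": joint torques, N m; "position": TCP position; "eef_rot": TCP orientation; "wrist_force": force on the tool from outside, world axes, zero at the start; "wrist_torque": the same for the moment, N m; "gripper_width": finger opening in m.
Only numpy, scipy, OpenCV 4.12 (cv2) and the standard library are available. Lean on these libraries where they do the work, as an engineer would, in place of code of your own. Each camera call takes 0.05 s, during which the arm holds its last target.

## Task

Hang the wooden tile ledge on the small slotted steel rack: put all four hooks at its back into the slots of the two uprights, then push it straight down until it sits fully home and both spring catches have snapped back over its studs. Feel your way gently and never force it against the rack; leave the two test tiles and the pink cup where they are, and let go of the ledge.

Things in the scene. Friction and masses are not known exactly. Their poses are not given: they have to be found in the camera images.
- ledge_centre (a point): Centre of the loose ledge's wooden channel bar, 18 mm above its underside. Bar 40 mm deep (own x), 190 long (y), 36 high (z): floor 18 mm thick, a 6 mm lip along front and back; 0.3 kg; stands upright on the table. Hooks on its back point along own +x. Grip it from above across the 40 mm at mid length (tips near the table); behind that spot the rack is open.
- ledge_hooks (a point): On the ledge: point midway between its two upright steel back plates (30 x 4 x 82 mm, at own y -85 and +85 mm), in their rear face (24 mm behind the centre), level with the undersides of the upper hooks' necks, 48 mm above the centre. Each plate has two hooks, 6 mm wide, the lower one 40 mm under the upper: neck 8 mm high and 10.5 mm long, its last 5 mm a lip reaching 18 mm below the neck.
- ledge_stud (a point): On the ledge: the left (+y) of two mirrored round studs, 9 mm in diameter, axis along x, on the plates' outer edges: 34 mm above the ledge's centre and 102 mm to the side. Pushed down, the studs force the rack's spring catches outward and end up just under them.
- rack: The rack, fixed; origin at the underside of its wooden foot (own x -60 to +70 mm, y -135 to +135, 20 mm high); own +x points away from its front. Two steel uprights, 30 mm wide, at y -85 and +85 mm, front faces in the plane x = 0; between them only a tie bar 70 to 80 mm up. The uprights are clamped in the foot 0 to 10 mm higher than drawn: this raise h differs each time and is not measured.
- slots_lowest (a point): On the rack's foot (does not rise with h): middle of the rack, in the faces' plane, 126 mm up: where the lower slots' bottom edges lie if h = 0; really h (0 to 10 mm) higher, to be felt or seen. Slots: two per upright, 10 wide, 29.5 high, 40 mm pitch, through a 4 mm plate, hollow behind. Hooks enter with the ledge's centre 136 + h to 139.5 + h mm above the table; the lips touch the faces 34.5 mm out.
- rack_home (a point): On the rack's foot (does not rise with h): where ledge_centre comes to rest if h = 0: 24 mm in front of the uprights' faces, 118 mm above the table. The true home is h (0 to 10 mm) higher, straight above, with ledge and rack axes parallel: plates against the faces, necks on the slots' lower edges, 18 to 21 mm below where the hooks entered.
- catch_left (a joint): Spring catch outside the left (+y) upright: round steel nose 13 mm in diameter, 110 mm from the rack's middle, 160.5 + h mm up, standing 13 mm out of the face. 0 = sprung in (rest); grows as it is pushed outward, up to 6 mm (m). The descending stud shoves it out about 3 mm, then it springs back to 0 over the stud. Both together need about 8 to 15 N of downward push.
- catch_right (a joint): The same catch, mirrored, outside the right (-y) upright.
- test_tile_1: Bystander: small flat clay test tile, 56 x 41 x 9 mm, lying on the table; origin at its underside.
- test_tile_2: Bystander: a second flat clay test tile, 56 x 41 x 9 mm; origin at its underside.
- bisque_cup: Bystander: small pink unglazed cup, 68 mm wide, 62 mm high; origin at its underside.

How it is judged:
At the end, for the whole second after the job is handed in: The ledge hangs at rest, level (within 0.08 rad) and square to the rack, its centre 20 to 28.5 mm in front of the uprights' faces, within 6 mm of the middle, and 115 to 130.5 mm above the table (home is 118 + h), with both catches back within 1 mm of their rest above its studs (x of ledge_centre in the frame of rack between -0.0285 and -0.02 m and y of ledge_centre in the frame of rack between -0.006 and 0.006 m and z of ledge_centre in the frame of rack between 0.115 and 0.1305 m and angle between the x axis of ledge_centre and the x axis of rack, either way round below 0.08 rad and angle between ledge_centre's own z axis and vertical below 0.08 rad and value of joint each of catch_left, catch_right below 0.001 m and linear speed of ledge below 0.02 m/s); the robot touches nothing.
It fails at once if the ledge is forced against the rack with more than 60 N (contact force between ledge and rack above 60 N).
It fails at once if a test tile or the pink cup is shifted by more than 30 mm (distance of any of test_tile_1, test_tile_2, bisque_cup from where it was at the start of the episode above 0.03 m).
It also fails if it takes over 54 s, if anything falls off the work surface, if the arm or the gripper's body presses on something with over 40 N, if the wrist force passes 120 N, or if a joint passes its speed limit or range.

## Working session

There is one attempt and no reset: what is moved stays moved. The work goes in short steps, Python scripts to look and compute and a tool call to move; the robot and the scene stay as the last step left them, time stands still between calls to the robot, and variables do not carry over. Pictures are saved under pics/ and viewed, and the job is handed in when it is done.

Besides the shell and the picture viewer there is one more tool, called after "Emit:" by a JSON object that holds its "method" and its "body". send_rows: Moves the arm, as the interface text tells. Its arguments: {"type":"object","properties":{"series":{"type":"array","items":{"type":"array"}},"fingers":{"type":"number"},"newtons":{"type":"number"}},"required":["series"]}

```bash
ls; mkdir -p pics; python3 - <<'E'
from station import arm
import cv2
print(arm.state())
for n in ("scene","top"):
    print(n,arm.camera_model(n))
    cv2.imwrite(f"pics/{n}0.png",arm.grab_frame(n))
E
```

```text
pics
{'time_s': 0.0, 'joint_pos': array([-1.28069843,  0.60013426, -0.00253437,  1.60010077,  0.001785  ,
        0.94292503, -0.07982362]), 'joint_velocities': array([ 1.96174637e-06,  1.64522366e-03,  5.26911683e-04, -6.40055234e-04,
       -1.69763786e-03, -6.76187776e-04, -6.45333384e-04]), 'effort': array([ 3.99439023e-04, -7.65048122e+01,  1.49834096e+00, -2.52355260e+01,
       -5.22985216e-02,  1.69839623e-02,  1.45153622e-04]), 'position': array([0.25985013, 0.67631503, 0.2177639 ]), 'eef_rot': array([ 1.82363323e-01,  9.83230902e-01, -7.78985042e-04, -7.51180192e-05]), 'wrist_force': array([-0.06841739,  0.35760571, -0.72175081]), 'wrist_torque': array([-0.00100059,  0.02370998,  0.03381723]), 'gripper_width': 0.09283737523160396}
scene {'vertical_fov': 50.510258722675566, 'cx': 314.66720497504997, 'cy': 190.50555371119614, 'rvec': array([ 0.91858579, -2.24840175,  1.343684  ]), 'tvec': array([0.43264174, 0.2986781 , 0.7270758 ])}
top {'vertical_fov': 46.89222122347714, 'cx': 315.2745501457415, 'cy': 203.2643941680392, 'rvec': array([ 2.17780561, -2.14956442,  0.09014935]), 'tvec': array([0.02559911, 0.54142528, 1.18525827])}
```

View pics/scene0.png

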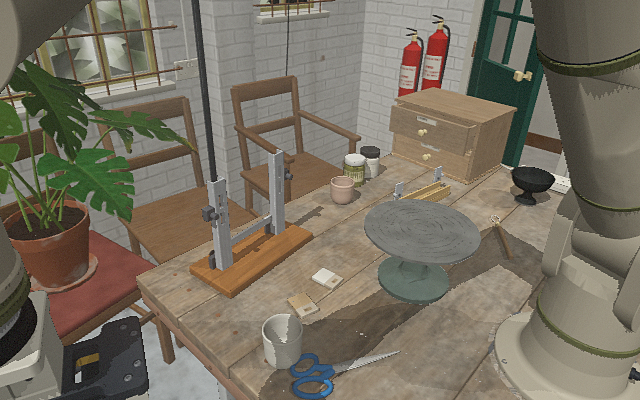

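View pics/top0.png

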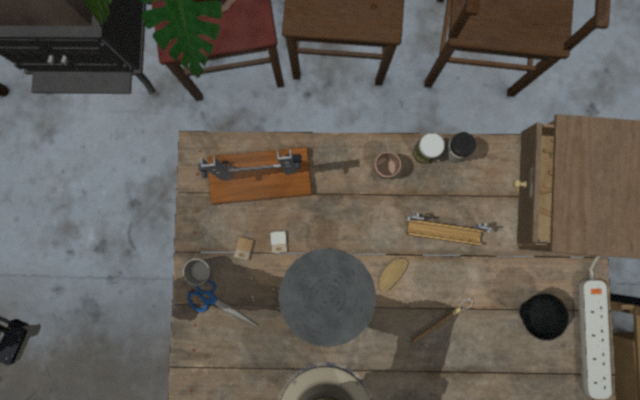

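```bash
cat > h.py <<'E'
import numpy as np, cv2
from station import arm
def cam(n):
    m=arm.camera_model(n); R=cv2.Rodrigues(np.array(m['rvec']))[0]; t=np.array(m['tvec'])
    f=200/np.tan(np.radians(m['vertical_fov']/2))
    K=np.array([[f,0,m['cx']],[0,f,m['cy']],[0,0,1]])
    return K,R,t
def proj(n,P):
    K,R,t=cam(n); q=(K@(R@np.atleast_2d(P).T+t[:,None])).T
    return q[:,:2]/q[:,2:]
def ray(n,uv):
    K,R,t=cam(n); d=R.T@np.linalg.solve(K,np.array([uv[0],uv[1],1.])); return -R.T@t, d/np.linalg.norm(d)
def onz(n,uv,z):
    c,d=ray(n,uv); return c+d*(z-c[2])/d[2]
def tri(a,b):
    (c1,d1),(c2,d2)=ray('scene',a),ray('top',b)
    A=np.stack([d1,-d2],1); s=np.linalg.lstsq(A,c2-c1,rcond=None)[0]
    p,q=c1+s[0]*d1,c2+s[1]*d2
    return (p+q)/2,np.linalg.norm(p-q)
def crop(src,dst,x0,y0,x1,y1,s):
    im=cv2.imread(src)[y0:y1,x0:x1]; cv2.imwrite(dst,cv2.resize(im,None,fx=s,fy=s,interpolation=cv2.INTER_CUBIC))
E
python3 - <<'E'
from h import *
for n in('scene','top'): print(n,ray(n,(320,200)))
print(onz('top',(445,232),.03),onz('top',(260,176),.02))
crop('pics/scene0.png','pics/s_rack.png',180,130,330,300,4)
crop('pics/top0.png','pics/t_rack.png',190,135,320,215,6)
crop('pics/scene0.png','pics/s_ledge.png',380,155,470,215,8)
crop('pics/top0.png','pics/t_ledge.png',395,200,505,255,7)
E
```

```text
scene (array([-0.02047519,  0.66438591,  0.6026598 ]), array([ 0.58259664, -0.64087529, -0.49986   ]))
top (array([0.42207918, 0.01355278, 1.23300418]), array([ 0.10532266,  0.00560769, -0.99442229]))
[ 0.46996276 -0.3050727   0.03      ] [0.61287717 0.1810146  0.02      ]
```

View pics/s_rack.png

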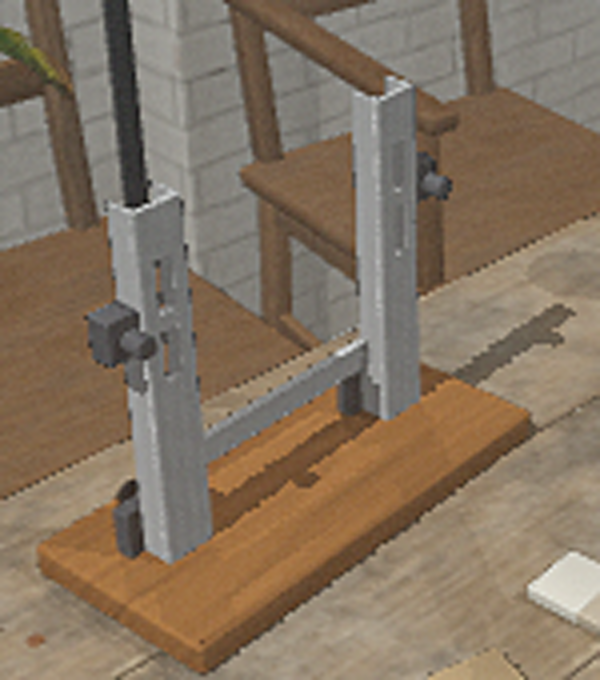

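View pics/t_rack.png

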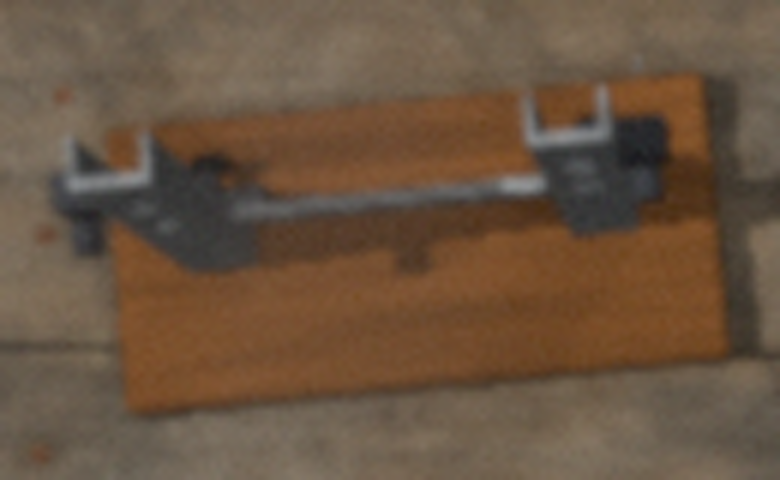

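View pics/s_ledge.png

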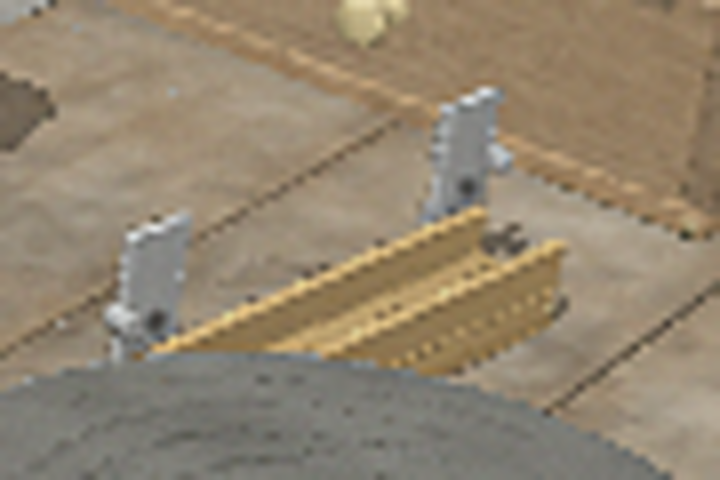

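View pics/t_ledge.png

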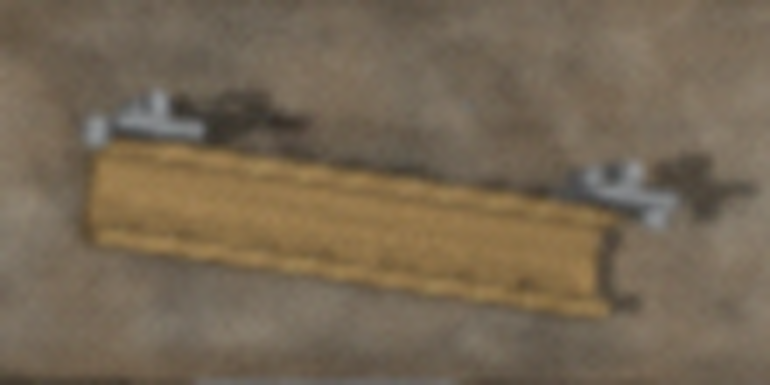

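```bash
python3 - <<'E'
from h import *
for n,nm,roi,sc in (('top','tr',(190,135,320,215),6),('scene','sr',(180,230,330,300),5),('top','tl',(395,200,505,255),7)):
    im=cv2.imread(f'pics/{n}0.png'); x0,y0,x1,y1=roi
    c=cv2.resize(im[y0:y1,x0:x1],None,fx=sc,fy=sc,interpolation=cv2.INTER_CUBIC)
    hsv=cv2.cvtColor(c,cv2.COLOR_BGR2HSV)
    m=cv2.inRange(hsv,(5,145,40),(16,255,255)) if nm!='tl' else cv2.inRange(hsv,(12,115,60),(26,255,255))
    m=cv2.morphologyEx(m,cv2.MORPH_OPEN,np.ones((5,5)))
    cs,_=cv2.findContours(m,cv2.RETR_EXTERNAL,cv2.CHAIN_APPROX_NONE)
    k=max(cs,key=cv2.contourArea)
    hull=cv2.convexHull(k)
    ap=cv2.approxPolyDP(hull,8,True)[:,0]
    r=cv2.boxPoints(cv2.minAreaRect(k))
    print(nm,'poly',[(round(x0+(p[0]+.5)/sc-.5,2),round(y0+(p[1]+.5)/sc-.5,2)) for p in ap])
    print(nm,'rect',[(round(x0+(p[0]+.5)/sc-.5,2),round(y0+(p[1]+.5)/sc-.5,2)) for p in r])
    o=c.copy(); cv2.drawContours(o,[k],-1,(0,255,0),1); cv2.polylines(o,[ap.reshape(-1,1,2)],True,(255,0,0),1)
    cv2.imwrite(f'pics/m_{nm}.png',o)
E
```

```text
tr poly [(np.float64(306.42), np.float64(148.08)), (np.float64(310.42), np.float64(193.92)), (np.float64(214.42), np.float64(202.92)), (np.float64(211.08), np.float64(201.75)), (np.float64(208.92), np.float64(173.08)), (np.float64(292.08), np.float64(148.25))]
tr rect [(np.float32(206.62), np.float32(155.88)), (np.float32(307.05), np.float32(146.66)), (np.float32(311.41), np.float32(194.08)), (np.float32(210.98), np.float32(203.31))]
sr poly [(np.float64(311.4), np.float64(233.0)), (np.float64(225.8), np.float64(294.6)), (np.float64(190.2), np.float64(272.0)), (np.float64(190.8), np.float64(265.0)), (np.float64(208.2), np.float64(254.6)), (np.float64(285.2), np.float64(229.6)), (np.float64(305.6), np.float64(229.6))]
sr rect [(np.float32(187.14), np.float32(266.8)), (np.float32(294.56), np.float32(204.14)), (np.float32(316.63), np.float32(241.97)), (np.float32(209.2), np.float32(304.63))]
tl poly [(np.float64(407.71), np.float64(222.57)), (np.float64(411.43), np.float64(219.86)), (np.float64(427.57), np.float64(221.14)), (np.float64(480.29), np.float64(229.86)), (np.float64(480.14), np.float64(243.86)), (np.float64(408.29), np.float64(233.71)), (np.float64(406.71), np.float64(232.57))]
tl rect [(np.float32(405.99), np.float32(233.9)), (np.float32(408.28), np.float32(218.3)), (np.float32(482.3), np.float32(229.2)), (np.float32(480.01), np.float32(244.79))]
```

View pics/m_tr.png

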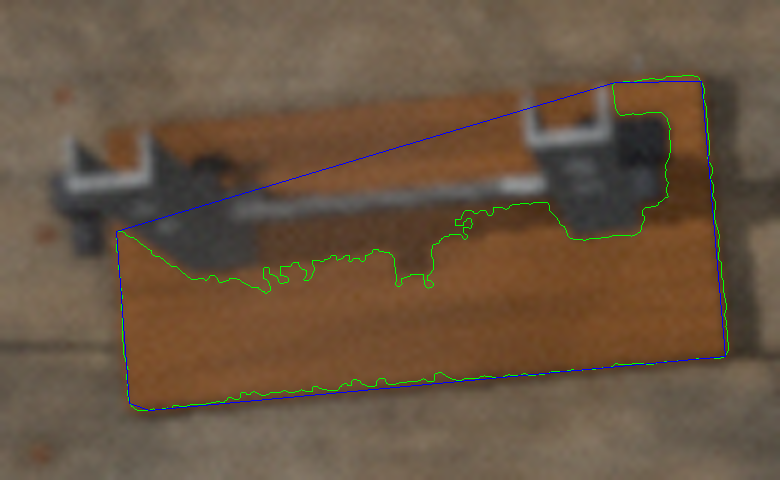

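View pics/m_sr.png

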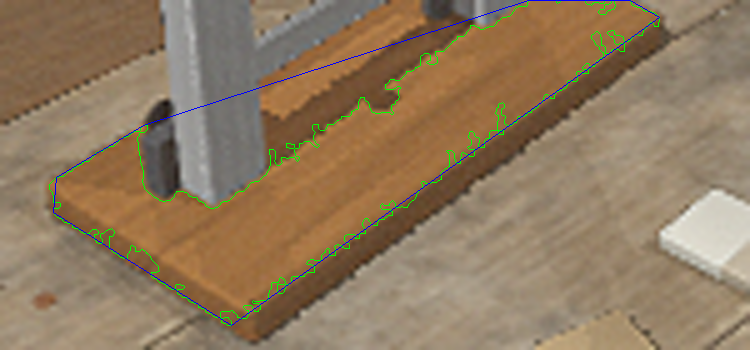

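View pics/m_tl.png

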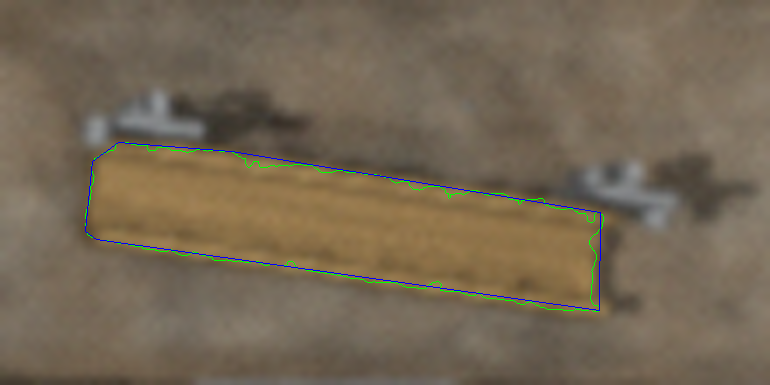

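```bash
python3 - <<'E'
from h import *
crop('pics/scene0.png','pics/s_rL.png',185,170,260,305-60,10)
crop('pics/scene0.png','pics/s_rR.png',255,140,330,215,10)
crop('pics/scene0.png','pics/s_rF.png',185,240,260,305,10)
crop('pics/scene0.png','pics/s_rG.png',260,215,330,250,10)
E
```

```text
(no output)
```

View pics/s_rL.png

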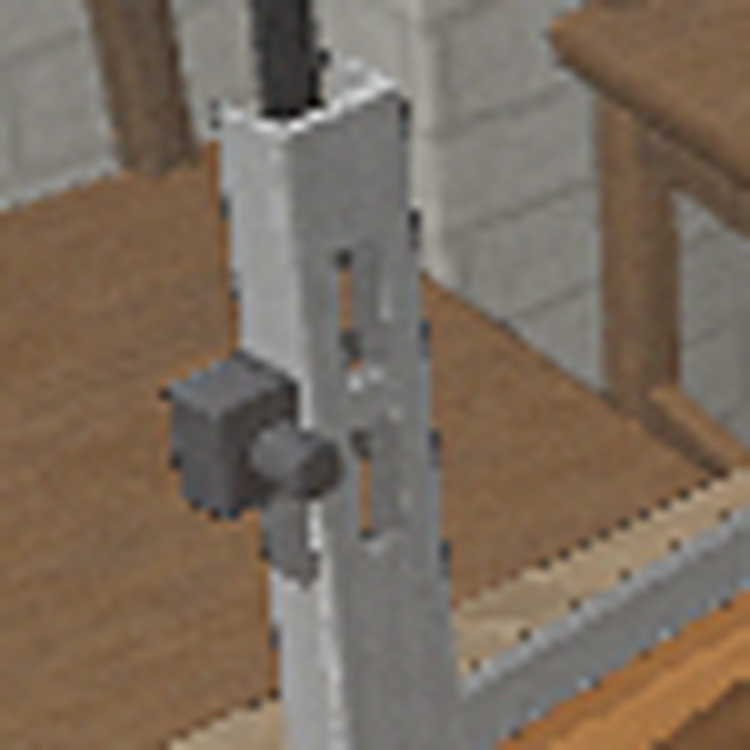

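View pics/s_rR.png

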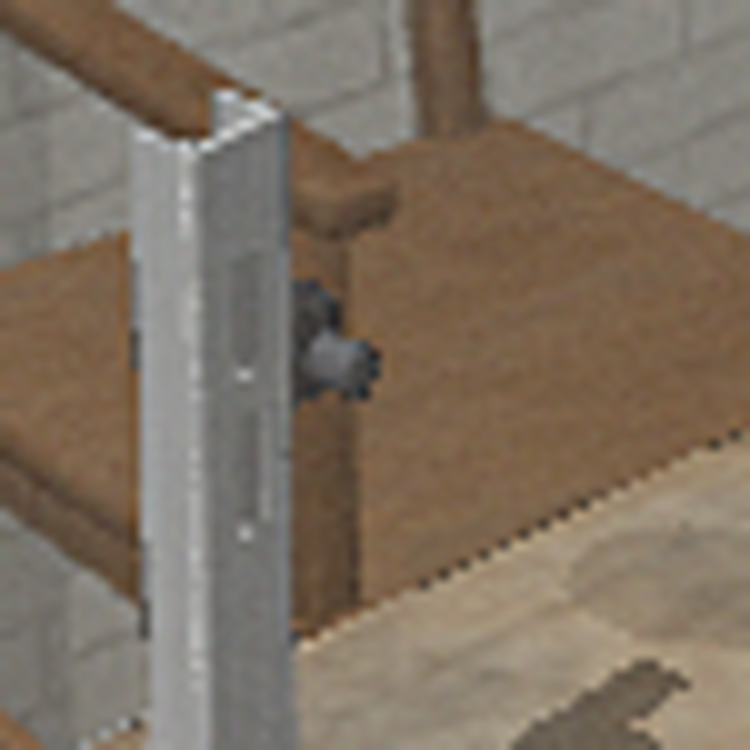

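View pics/s_rF.png

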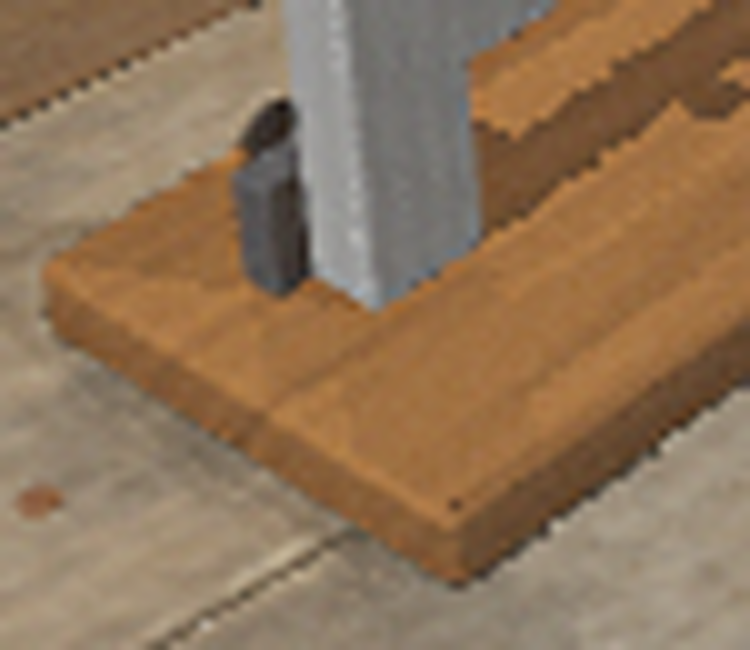

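View pics/s_rG.png

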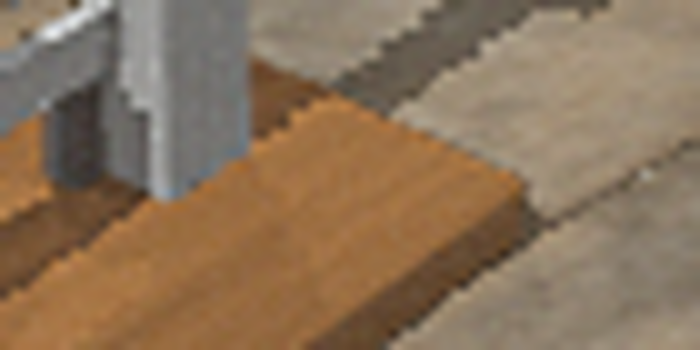

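```bash
cat > fitrack.py <<'E'
from h import *
from scipy.optimize import least_squares
obs=[('scene',(-60,135,20),0,(230.05,291.5)),('scene',(-60,135,0),0,(230.35,298.05)),('scene',(70,135,20),0,(189.05,266.35)),('scene',(-60,-135,20),0,(312.05,233.05)),
('scene',(0,100,20),0,(222.35,270.35)),('scene',(0,70,20),0,(232.55,263.75)),('scene',(0,-70,20),0,(276.05,234.55)),('scene',(0,-100,20),0,(284.35,230.05)),
('top',(-60,-135,0),0,(310.75,193.75)),('top',(-60,135,0),0,(211.25,202.9)),('top',(70,-135,20),0,(307.1,147.2)),('top',(70,135,20),0,(207.6,156.25)),
('scene',(0,85,126),1,(222.05,224.5)),('scene',(0,85,166),1,(221.55,207.5)),('scene',(0,-85,126),1,(279.05,193.0)),('scene',(0,-85,166),1,(279.05,177.1)),
('scene',(-13,110,160.5),1,(216.35,216.35)),('scene',(-13,-110,160.5),1,(290.75,176.35))]
def W(p,P,hh):
    c,s=np.cos(p[2]),np.sin(p[2]); P=np.array(P)/1000.
    return np.array([p[0]+c*P[0]-s*P[1],p[1]+s*P[0]+c*P[1],P[2]+hh*p[3]])
def run(o,free=True):
    # p: x,y,yaw,h + per-camera pixel offsets (weak priors)
    def f(p):
        r=[]
        for n,P,hh,uv in o:
            off=p[4:6] if n=='scene' else p[6:8]
            r.append(proj(n,W(p,P,hh))[0]+off-uv)
        return np.r_[np.concatenate(r)/.5,p[4:8]/(1. if free else 1e-3)]
    return least_squares(f,[.61,.18,.05,.005,0,0,0,0])
if __name__=='__main__':
    for o,fr in((obs,True),(obs,False),([a for a in obs if a[0]=='scene'],False),([a for a in obs if a[0]=='top'],False)):
        s=run(o,fr); print(np.round(s.x[:3],4),'h',round(s.x[3]*1e3,2),np.round(s.x[4:],2),np.round(s.fun[:-4].reshape(-1,2)*.5,1).tolist())
E
python3 fitrack.py
```

```text
[0.6132 0.1811 0.108 ] h 4.03 [-0.06  1.22 -1.09  0.45] [[-0.8, 0.1], [-0.3, 1.1], [-1.3, -0.8], [0.5, -0.8], [-0.1, 0.2], [0.2, -0.1], [0.1, 0.6], [0.1, -0.3], [0.8, 0.9], [0.6, 1.3], [-0.2, -1.4], [-1.0, -0.9], [1.2, -0.5], [0.0, -0.5], [0.4, -0.3], [0.0, 0.1], [0.1, 0.4], [-0.1, 0.8]]
[0.6108 0.1835 0.1092] h 3.06 [ 0.  0. -0. -0.] [[-0.9, 0.1], [-0.5, 1.1], [-1.6, -1.0], [0.5, -1.3], [-0.3, 0.1], [0.1, -0.3], [0.1, 0.2], [0.0, -0.8], [1.0, 1.3], [0.8, 1.8], [-0.1, -1.0], [-0.9, -0.3], [1.1, -0.4], [-0.1, -0.4], [0.4, -0.5], [0.0, -0.1], [-0.0, 0.6], [-0.1, 0.6]]
[0.6104 0.1837 0.1132] h 3.33 [-0.  0.  0.  0.] [[-0.6, 0.3], [-0.1, 1.3], [-1.5, -0.7], [0.5, -1.3], [-0.1, 0.3], [0.2, -0.2], [0.1, 0.2], [-0.0, -0.8], [1.2, -0.3], [0.0, -0.4], [0.3, -0.5], [-0.0, -0.2], [0.2, 0.7], [-0.1, 0.6]]
[0.6119 0.1842 0.0999] h 7020.92 [0. 0. 0. 0.] [[0.6, 1.3], [0.3, 0.9], [-0.0, -1.0], [-0.9, -1.2]]
```

```bash
python3 - <<'E'
from h import *
a=tri((394.5,194.3),(408.1,218.1)); b=tri((442.4,174.3),(488.4,230.2)); print(a,b)
for z in(.052,):
  A,B=onz('top',(408.1,218.1),z),onz('top',(488.4,230.2),z); d=A-B
  print(A,B,np.linalg.norm(d),'yaw',np.arctan2(-d[0],d[1]))
A,B=onz('scene',(394.5,194.3),z),onz('scene',(442.4,174.3),z); d=A-B
print(A,B,np.linalg.norm(d),'yaw',np.arctan2(-d[0],d[1]))
P={k:onz('top',v,z) for k,v,z in(('FR',(481.3,244.7),.036),('BR',(482.1,230.3),.036),('BL',(408.1,219.95),.036),('FL',(407.4,234),.02))}
print(P)
d=P['FL']-P['FR'];print(np.linalg.norm(d[:2]),np.arctan2(-d[0],d[1])); d=P['BL']-P['BR'];print(np.linalg.norm(d[:2]),np.arctan2(-d[0],d[1]))
print('scene FR,BR',onz('scene',(450,185),.036),onz('scene',(440.5,180.9),.036))
E
```

```text
(array([ 0.50280064, -0.20597917,  0.05245794]), np.float64(0.0012626250255746193)) (array([ 0.47406156, -0.41002086,  0.05180634]), np.float64(0.002456599810633979))
[ 0.50336387 -0.20572283  0.052     ] [ 0.47512039 -0.40932141  0.052     ] 0.20554823094793953 yaw -0.13784170913551227
[ 0.50272675 -0.20708127  0.052     ] [ 0.4729543 -0.4105235  0.052    ] 0.20560919541323658 yaw -0.14531203061499293
{'FR': array([ 0.43832048, -0.39603013,  0.036     ]), 'BR': array([ 0.47536795, -0.3988777 ,  0.036     ]), 'BL': array([ 0.49966155, -0.20866484,  0.036     ]), 'FL': array([ 0.46383042, -0.20958734,  0.02      ])}
0.18817988653057724 -0.13598013981476378
0.19175794951611277 -0.1270302638437366
scene FR,BR [ 0.43690214 -0.39456328  0.036     ] [ 0.46929193 -0.39798881  0.036     ]
```

```bash
cat >> h.py <<'E'
from scipy.spatial.transform import Rotation as Ro
def Rt(phi):
    c,s=np.cos(phi),np.sin(phi); return np.array([[-s,c,0],[c,s,0],[0,0,-1.]])
def rows(wps,p0=None,R0=None):
    "wps: (xyz, phi_deg). prints rel shift cm and turn deg from current"
    st=arm.state()
    p0=st['position'] if p0 is None else np.array(p0); R0=Ro.from_quat(st['eef_rot']).as_matrix() if R0 is None else R0
    for p,phi in wps:
        d=R0.T@(np.array(p)-p0)*100; r=Ro.from_matrix(R0.T@Rt(np.radians(phi))).as_rotvec(degrees=True)
        print(np.round(d,2).tolist(),np.round(r,2).tolist())
def st():
    s=arm.state(); R=Ro.from_quat(s['eef_rot']).as_matrix()
    print('t',round(s['time_s'],2),'p',np.round(s['position'],4),'phi',round(np.degrees(np.arctan2(R[1,1],R[0,1])),2),'z',np.round(R[:,2],4),'F',np.round(s['wrist_force'],1),'T',np.round(s['wrist_torque'],2),'w',round(s['gripper_width'],4))
E
python3 - <<'E'
from h import *
st()
ph=-7.9
rows([((.34,.60,.30),60),((.45,.45,.32),45),((.52,.25,.32),20),((.55,.05,.32),0),((.53,-.12,.32),-7.9),((.468,-.304,.25),-7.9),((.468,-.304,.11),-7.9)])
E
```

```text
t 0.1 p [0.2598 0.6764 0.2178] phi 68.99 z [-4.0e-04 -1.3e-03 -1.0e+00] F [ 0.1 -0.6  0.1] T [ 0.01 -0.   -0.09] w 0.093
[-10.22, -4.27, -8.21] [-0.08, 0.01, 8.99]
[-25.87, -14.33, -10.19] [-0.08, 0.03, 23.99]
[-39.58, -30.49, -10.17] [-0.07, 0.04, 48.99]
[-49.55, -48.08, -10.14] [-0.06, 0.06, 68.99]
[-53.78, -64.67, -10.12] [-0.06, 0.06, 76.89]
[-54.59, -84.06, -3.09] [-0.06, 0.06, 76.89]
[-54.58, -84.04, 10.91] [-0.06, 0.06, 76.89]
```

Emit:
{"method": "send_rows", "body": {"series": [[[-5, -2, -4], [0, 0, 4]], [[-10, -4.3, -8], [0, 0, 9]], [[-15, -7.5, -10], [0, 0, 14]], [[-20, -11, -10], [0, 0, 19]], [[-25, -14.5, -10], [0, 0, 25]], [[-29.5, -18.5, -10], [0, 0, 32]], [[-33.5, -22.5, -10], [0, 0, 39]], [[-37, -27, -10], [0, 0, 46]], [[-40, -32, -10], [0, 0, 52]], [[-43.5, -37, -10], [0, 0, 58]], [[-46.5, -42, -10], [0, 0, 64]], [[-49, -47, -10], [0, 0, 69]]], "fingers": 0}}

```text
time_s: 1.6
position: [0.5489, 0.0603, 0.3185]
eef_rot: [0.708, 0.706, -0.0, 0.0]
wrist_force: [0.8, 0.2, 0.6]
gripper_width: 0.0932
```

```bash
python3 - <<'E'
from h import *
st()
rows([((.53,-.12,.32),-7.9),((.468,-.304,.25),-7.9),((.468,-.304,.09),-7.9)])
E
```

```text
t 1.6 p [0.5489 0.0603 0.3185] phi -0.21 z [-0.e+00 -2.e-04 -1.e+00] F [0.8 0.2 0.6] T [-0.04  0.07 -0.01] w 0.0932
[-18.03, -1.83, -0.15] [-0.0, 0.01, 7.69]
[-36.46, -7.96, 6.86] [-0.0, 0.01, 7.69]
[-36.45, -7.96, 22.86] [-0.0, 0.01, 7.69]
```

Emit:
{"method": "send_rows", "body": {"series": [[[-6, -0.5, 0], [0, 0, 3]], [[-12, -1.2, 0], [0, 0, 6]], [[-18, -2, 0], [0, 0, 7.7]], [[-23.5, -3.5, 1], [0, 0, 7.7]], [[-29, -5.5, 3], [0, 0, 7.7]], [[-34, -7.2, 6], [0, 0, 7.7]], [[-36.5, -8, 10], [0, 0, 7.7]], [[-36.5, -8, 16], [0, 0, 7.7]], [[-36.5, -8, 21], [0, 0, 7.7]], [[-36.5, -8, 23], [0, 0, 7.7]], [[-36.5, -8, 23], [0, 0, 7.7]]]}}

```text
time_s: 2.98
position: [0.4678, -0.3023, 0.0871]
eef_rot: [0.753, 0.658, -0.001, -0.002]
wrist_force: [0.3, -0.3, 0.6]
gripper_width: 0.0931
```

```bash
python3 - <<'E'
from h import *
st()
cv2.imwrite('pics/top1.png',arm.grab_frame('top'));cv2.imwrite('pics/scene1.png',arm.grab_frame('scene'))
a=cv2.imread('pics/top1.png')[190:290,380:520]; b=cv2.imread('pics/scene1.png')[130:230,360:500]
cv2.imwrite('pics/c1.png',cv2.resize(np.vstack([a,b]),None,fx=3,fy=3,interpolation=cv2.INTER_CUBIC))
rows([((.468,-.304,.006),-7.9)])
E
```

```text
t 2.98 p [ 0.4678 -0.3023  0.0871] phi -7.73 z [-0.0031  0.0015 -1.    ] F [ 0.3 -0.3  0.6] T [-0.09  0.13 -0.  ] w 0.0931
[-0.11, -0.08, 8.31] [0.02, 0.01, 0.17]
```

View pics/c1.png

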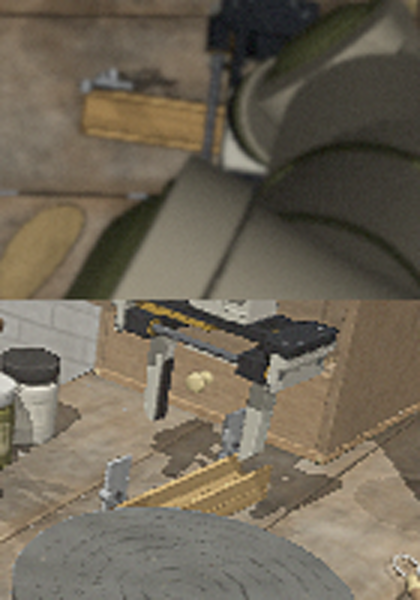

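Emit:
{"method": "send_rows", "body": {"series": [[[0, 0, 4], [0, 0, 0]], [[-0.1, -0.1, 7], [0, 0, 0.2]], [[-0.1, -0.1, 8.2], [0, 0, 0.2]], [[-0.1, -0.1, 8.2], [0, 0, 0.2]]]}}

```text
time_s: 3.58
position: [0.4679, -0.3037, 0.0071]
eef_rot: [0.754, 0.657, 0.0, 0.0]
wrist_force: [-0.1, 0.3, 0.7]
gripper_width: 0.0928
```

Emit:
{"method": "send_rows", "body": {"series": [[[0, 0, 0], [0, 0, 0]], [[0, 0, 0], [0, 0, 0]], [[0, 0, 0], [0, 0, 0]], [[0, 0, 0], [0, 0, 0]], [[0, 0, 0], [0, 0, 0]], [[0, 0, 0], [0, 0, 0]]], "fingers": 1, "newtons": 30}}

```text
time_s: 4.32
position: [0.4679, -0.3036, 0.0067]
eef_rot: [0.754, 0.657, 0.0, 0.0]
wrist_force: [-0.1, -0.2, 0.5]
gripper_width: 0.0397
```

```bash
python3 - <<'E'
from h import *
st()
cv2.imwrite('pics/scene2.png',arm.grab_frame('scene'))
crop('pics/scene2.png','pics/c2.png',360,110,500,230,5)
E
```

```text
t 4.33 p [ 0.4679 -0.3036  0.0067] phi -7.91 z [ 3.e-04 -2.e-04 -1.e+00] F [-0.1 -0.2  0.5] T [-0.1  -0.07  0.01] w 0.0397
```

View pics/c2.png

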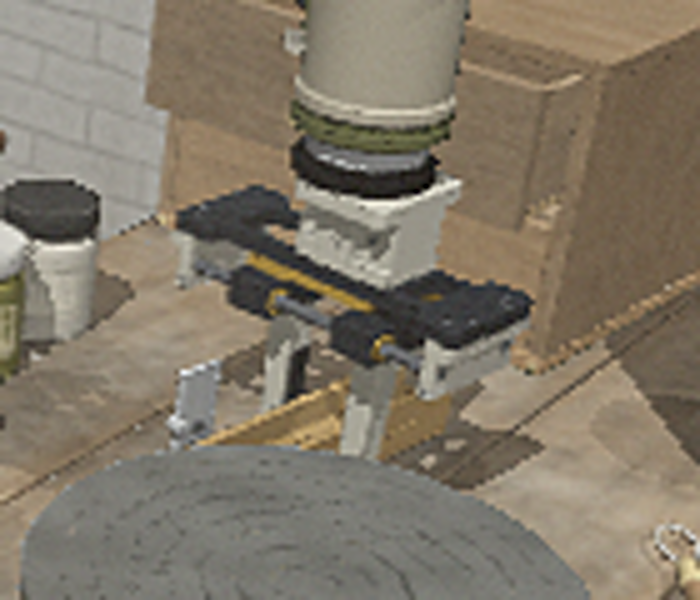

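```bash
python3 - <<'E'
from h import *
rows([((.468,-.304,.20),-7.9),((.51,-.15,.25),-2),((.53,0,.25),2),((.5125,.171,.24),6.1),((.5125,.171,.145),6.1)])
E
```

```text
[-0.04, 0.02, -19.33] [0.02, 0.01, -0.01]
[15.79, 2.07, -24.34] [0.02, 0.01, -5.91]
[30.92, 1.98, -24.34] [0.02, 0.01, -9.91]
[47.62, -2.1, -23.34] [0.02, 0.01, -14.01]
[47.62, -2.1, -13.84] [0.02, 0.01, -14.01]
```

Emit:
{"method": "send_rows", "body": {"series": [[[0, 0, -1], [0, 0, 0]], [[0, 0, -3], [0, 0, 0]], [[0, 0, -7], [0, 0, 0]], [[0, 0, -12], [0, 0, 0]], [[0, 0, -17], [0, 0, 0]], [[2, 0.3, -21], [0, 0, -1]], [[6, 0.8, -23.5], [0, 0, -2]], [[10, 1.5, -24], [0, 0, -4]], [[15, 2, -24], [0, 0, -6]], [[20, 2, -24], [0, 0, -7.5]], [[25, 2, -24], [0, 0, -9]], [[30, 2, -24], [0, 0, -10]]], "newtons": 50}}

```text
time_s: 5.88
position: [0.5281, -0.0077, 0.247]
eef_rot: [0.694, 0.72, -0.0, -0.0]
wrist_force: [0.7, 0.4, -2.5]
gripper_width: 0.0402
```

```bash
python3 - <<'E'
from h import *
st()
rows([((.5125,.171,.24),6.1),((.5125,.171,.145),6.1)])
E
```

```text
t 5.88 p [ 0.5281 -0.0077  0.247 ] phi 2.1 z [-4.e-04  2.e-04 -1.e+00] F [ 0.7  0.4 -2.5] T [-0.08  0.   -0.  ] w 0.0402
[17.91, -0.9, 0.7] [-0.02, -0.01, -4.0]
[17.91, -0.9, 10.2] [-0.02, -0.01, -4.0]
```

Emit:
{"method": "send_rows", "body": {"series": [[[5, 0, 0], [0, 0, -1]], [[10, -0.4, 0.3], [0, 0, -2]], [[14.5, -0.8, 0.7], [0, 0, -3.5]], [[17.5, -0.9, 2], [0, 0, -4]], [[17.9, -0.9, 5.5], [0, 0, -4]], [[17.9, -0.9, 9], [0, 0, -4]], [[17.9, -0.9, 10.2], [0, 0, -4]], [[17.9, -0.9, 10.2], [0, 0, -4]], [[17.9, -0.9, 10.2], [0, 0, -4]]]}}

```text
time_s: 7.0
position: [0.514, 0.1693, 0.1458]
eef_rot: [0.669, 0.743, 0.001, 0.0]
wrist_force: [0.3, -0.2, -3.4]
gripper_width: 0.0399
```

```bash
python3 - <<'E'
from h import *
st()
for n in('scene','top'): cv2.imwrite(f'pics/{n}3.png',arm.grab_frame(n))
crop('pics/scene3.png','pics/s3.png',190,120,340,270,5)
crop('pics/top3.png','pics/t3.png',180,130,330,240,5)
E
```

```text
t 7.0 p [0.514  0.1693 0.1458] phi 6.05 z [ 1.5e-03  6.0e-04 -1.0e+00] F [ 0.3 -0.2 -3.4] T [-0.02  0.05  0.01] w 0.0399
```

View pics/s3.png

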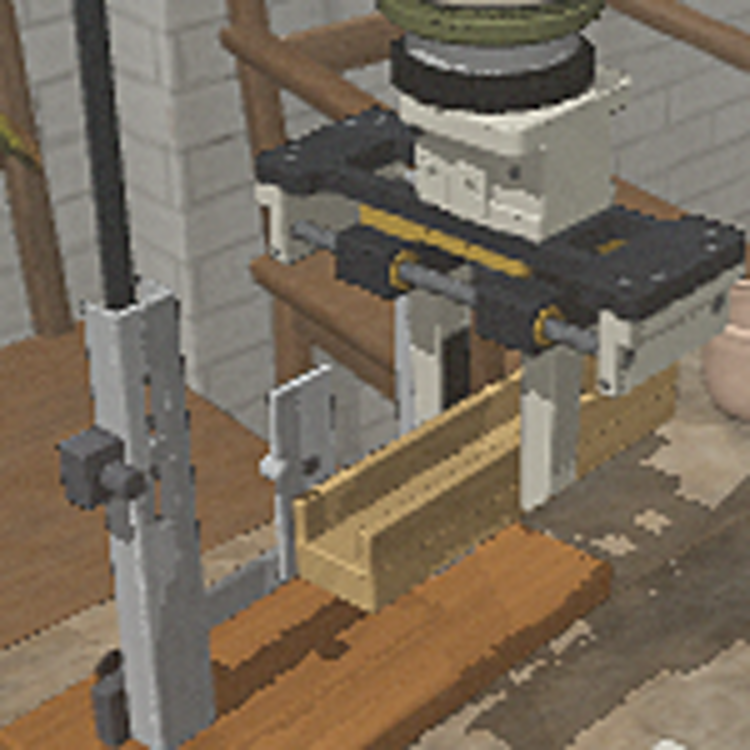

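View pics/t3.png

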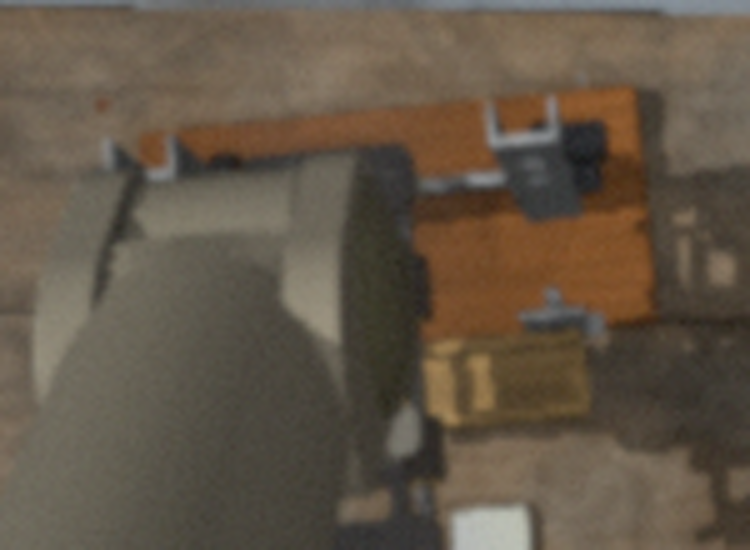

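```bash
cat > led.py <<'E'
from h import *
def LW(P,phi,c):
    a=np.radians(phi); P=np.array(P)/1000; return np.array([c[0]+np.cos(a)*P[0]-np.sin(a)*P[1],c[1]+np.sin(a)*P[0]+np.cos(a)*P[1],c[2]+P[2]])
def fit(o,phi,c):
    for n,P,uv in o: print(n,P,np.round(np.array(uv)-proj(n,LW(P,phi,c))[0],2))
E
python3 - <<'E'
from led import *
o=[('scene',(20,102,34),(243.6,213.0)),('scene',(-20,95,-18),(264.6,242.0)),('scene',(20,95,-18),(249.2,234.6)),('scene',(20,95,18),(249.2,219.6)),
('top',(-20,-95,18),(297.6,212)),('top',(20,-95,18),(296.6,196.6)),('top',(22,-102,34),(299,195.2))]
c=(.514,.1693,.1571); fit(o,6.05,c)
from scipy.optimize import least_squares
f=lambda d: np.concatenate([proj(n,LW(P,6.05+d[3]*100,np.array(c)+d[:3]))[0]-uv for n,P,uv in o])
s=least_squares(f,np.zeros(4)); print(s.x*[1e3,1e3,1e3,100],np.round(s.fun,1))
f2=lambda d: np.concatenate([proj(n,LW(P,6.05,np.array(c)+LW((0,d[0]*1e3,0),6.05,(0,0,0))))[0]-uv for n,P,uv in o])
s=least_squares(f2,[0]); print(s.x*1e3)
E
```

```text
scene (20, 102, 34) [ 0.08 -0.48]
scene (-20, 95, -18) [ 1.4  -1.18]
scene (20, 95, -18) [ 1.33 -0.7 ]
scene (20, 95, 18) [2.41 0.32]
top (-20, -95, 18) [ 0.88 -0.68]
top (20, -95, 18) [1.39 1.11]
top (22, -102, 34) [1.22 1.67]
[-1.02671252 -2.67260425  0.07285454 -0.32774487] [ 1.3 -0.  -0.2  0.7 -0.   0.2 -1.1 -0.8  0.2  1.4 -0.2 -0.4  0.  -1. ]
[-2.84084346]
```

Emit:
{"method": "send_rows", "body": {"series": [[[0.3, 1.5, 0.8], [0, 0, 0]], [[0.6, 3, 1.6], [0, 0, 0]], [[0.6, 4, 1.6], [0, 0, 0]], [[0.6, 4.8, 1.6], [0, 0, 0]], [[0.6, 4.8, 1.6], [0, 0, 0]], [[0.6, 4.8, 1.6], [0, 0, 0]]]}}

```text
time_s: 7.85
position: [0.56, 0.1803, 0.1287]
eef_rot: [0.669, 0.744, -0.0, -0.0]
wrist_force: [-1.1, 1.1, -3.2]
gripper_width: 0.0396
```

```bash
python3 - <<'E'
from h import *
st()
for n in('scene','top'): cv2.imwrite(f'pics/{n}4.png',arm.grab_frame(n))
crop('pics/scene4.png','pics/s4.png',195,150,275,230,9)
crop('pics/top4.png','pics/t4.png',250,140,330,210,9)
crop('pics/scene4.png','pics/s4b.png',255,140,330,200,9)
E
```

```text
t 7.85 p [0.56   0.1803 0.1287] phi 6.08 z [-4.e-04 -1.e-04 -1.e+00] F [-1.1  1.1 -3.2] T [-0.06  0.05  0.  ] w 0.0396
```

View pics/s4.png

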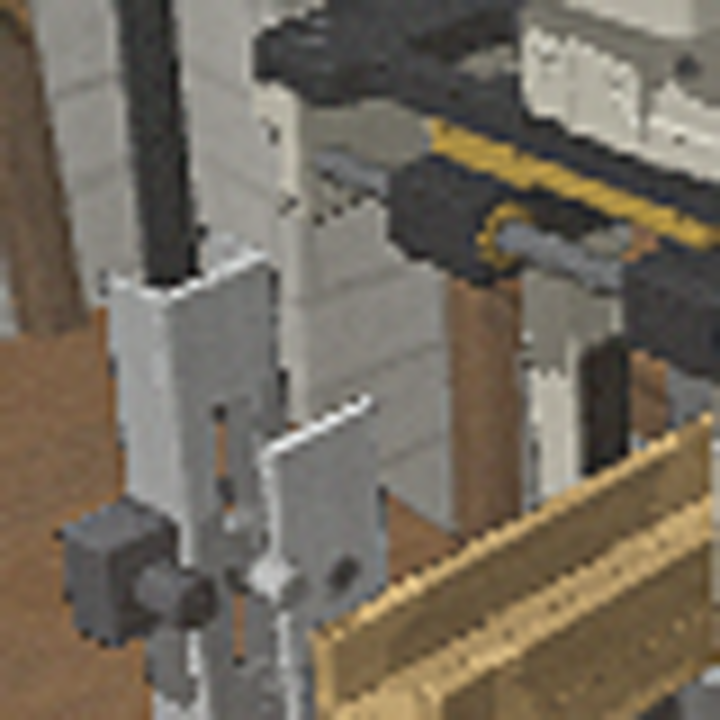

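View pics/t4.png

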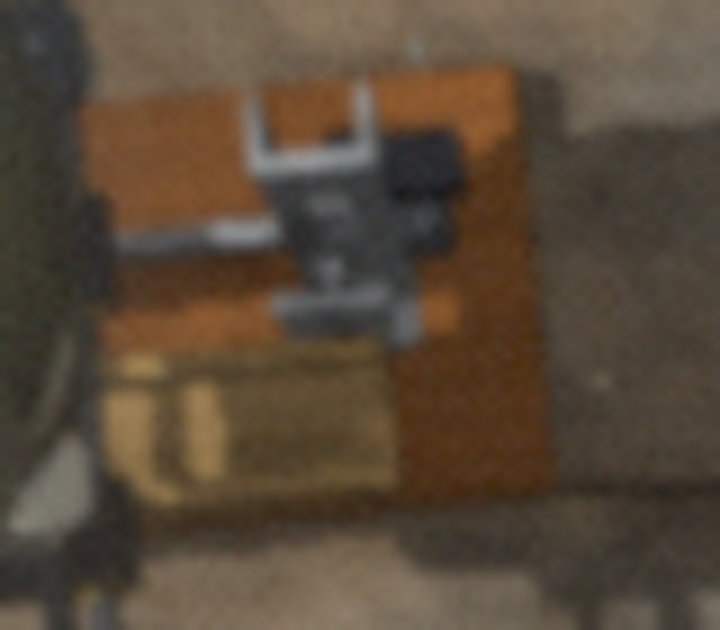

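View pics/s4b.png

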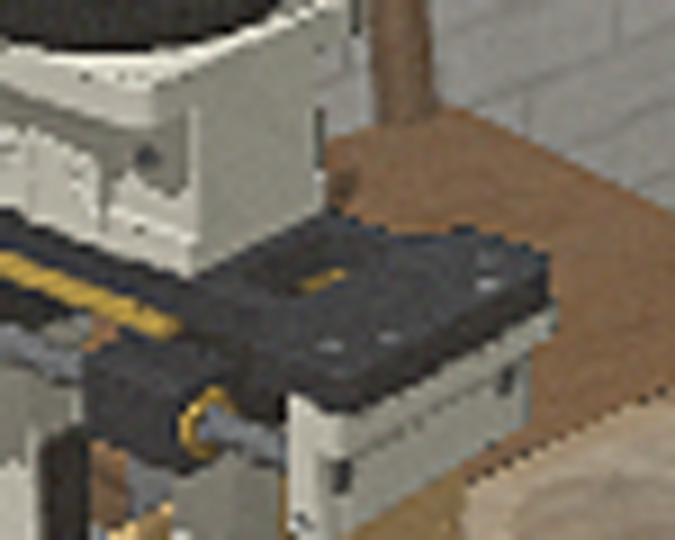

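```bash
cat > joint.py <<'E'
from led import *
from fitrack import obs
from scipy.optimize import least_squares
ZT=205
rk=[(n,P,hh,uv,0) for n,P,hh,uv in obs]+[('scene',(0,100,0),1,(213.35,183.0),1),('scene',(0,70,0),1,(224.05,178.35),1),('scene',(0,-70,0),1,(274.55,154.55),1),('scene',(0,-100,0),1,(282.85,150.35),1),
('top',(0,-70,0),1,(277.9,158.2),1),('top',(0,-100,0),1,(291.8,157.1),1)]
tcp=np.array([.56,.1803,.1287+.0113]); phi=6.08
lg=[('top',(-20,-95,18),(293.4,193.8),0),('top',(20,-95,18),(292.7,178.4),0),('top',(22,-102,34),(294.6,175.1),0),('top',(24,-70,0),(280.1,172.7),1),('top',(24,-100,0),(292.7,171.8),1),
('scene',(20,95,18),(229.6,220.1),0),('scene',(20,100,0),(224.3,200.1),1),('scene',(20,70,0),(236.0,194.),1),('scene',(20,102,34),(224.8,213.4),0)]
# params: 0-3 rack x,y,yaw,h ; 4-7 cam px offsets; 8 zt; 9-11 ledge xyz(world delta from tcp) ; 12 zp; 13 dphi
def f(p):
    r=[]
    off={'scene':p[4:6],'top':p[6:8]}
    for n,P,hh,uv,t in rk:
        w=LW(P,np.degrees(p[2]),(p[0],p[1],hh*p[3]+t*p[8])); r.append(proj(n,w)[0]+off[n]-uv)
    for n,P,uv,t in lg:
        w=LW(P,phi+np.degrees(p[13]),tcp+p[9:12]); w[2]+=t*p[12]; r.append(proj(n,w)[0]+off[n]-uv)
    return np.r_[np.concatenate(r)/.6,p[4:8]/1.,p[11]/.001,p[13]/.01]
s=least_squares(f,[.611,.183,.107,.004,0,0,0,0,.2,0,0,0,.064,0])
p=s.x; print('rack',np.round(p[:3],4),'yawdeg',np.degrees(p[2]),'h',p[3]*1e3,'off',p[4:8].round(2),'zt',p[8],'ledge d mm',p[9:12]*1e3,'zp',p[12],'dphi',np.degrees(p[13]))
d=tcp+p[9:12]-np.r_[p[:2],0]; a=p[2]
print('ledge in rack mm', (np.cos(a)*d[0]+np.sin(a)*d[1])*1e3,(-np.sin(a)*d[0]+np.cos(a)*d[1])*1e3,d[2]*1e3)
J=s.jac; C=np.linalg.pinv(J.T@J); print('sd mm/deg',np.sqrt(np.diag(C))[[0,1,3,9,10]]*1e3,np.degrees(np.sqrt(C[2,2])))
print((s.fun[:2*(len(rk)+len(lg))].reshape(-1,2)*.6).round(1).tolist())
E
python3 joint.py
```

```text
rack [0.6128 0.1816 0.1087] yawdeg 6.228627170093965 h 3.8929476748033225 off [-0.03  1.   -0.68  0.31] zt 0.22541031847094536 ledge d mm [ 1.00241009 -3.35940893 -0.0073286 ] zp 0.06415699377553323 dphi -0.581043872491429
ledge in rack mm -51.95992392591204 0.970550980876143 139.99267139944183
sd mm/deg [1.69614094 1.44096288 0.77492504 1.69568834 1.39372965] 0.17281077106792292
[[-0.8, 0.1], [-0.3, 1.2], [-1.4, -0.8], [0.5, -0.9], [-0.1, 0.2], [0.2, -0.1], [0.1, 0.5], [0.1, -0.4], [1.1, 0.9], [0.9, 1.3], [-0.0, -1.4], [-0.8, -0.8], [1.2, -0.5], [0.0, -0.5], [0.4, -0.3], [0.0, 0.0], [0.1, 0.4], [-0.1, 0.8], [-0.6, 0.0], [0.8, -0.9], [-0.7, 0.5], [0.2, 0.5], [-0.0, 0.2], [-0.4, 0.0], [0.1, 0.2], [-0.5, -1.2], [0.1, -0.1], [-0.4, 0.5], [0.3, 0.3], [-1.0, -0.4], [0.4, -0.2], [0.7, -0.0], [0.4, 0.7]]
```

Emit:
{"method": "send_rows", "body": {"series": [[[-0.05, 0.3, -0.15], [0, 0, -0.1]], [[-0.05, 0.7, -0.15], [0, 0, -0.1]], [[-0.05, 1.1, -0.15], [0, 0, -0.1]], [[-0.05, 1.3, -0.15], [0, 0, -0.1]], [[-0.05, 1.4, -0.15], [0, 0, -0.1]], [[-0.05, 1.4, -0.15], [0, 0, -0.1]]]}}

```text
time_s: 8.7
position: [0.5743, 0.1814, 0.1301]
eef_rot: [0.668, 0.744, -0.0, -0.0]
wrist_force: [0.5, 0.3, -2.4]
gripper_width: 0.0397
```

```bash
python3 - <<'E'
from h import *
st()
for n in('scene','top'): cv2.imwrite(f'pics/{n}5.png',arm.grab_frame(n))
crop('pics/scene5.png','pics/s5.png',195,165,255,225,11)
crop('pics/top5.png','pics/t5.png',255,145,315,195,11)
E
```

```text
t 8.7 p [0.5743 0.1814 0.1301] phi 6.18 z [-1.e-04 -1.e-04 -1.e+00] F [ 0.5  0.3 -2.4] T [-0.07  0.05  0.03] w 0.0397
```

View pics/s5.png

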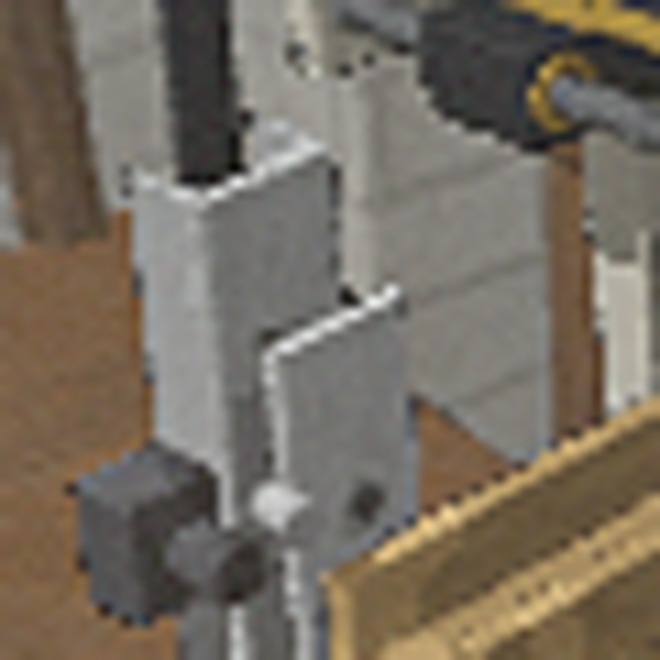

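View pics/t5.png

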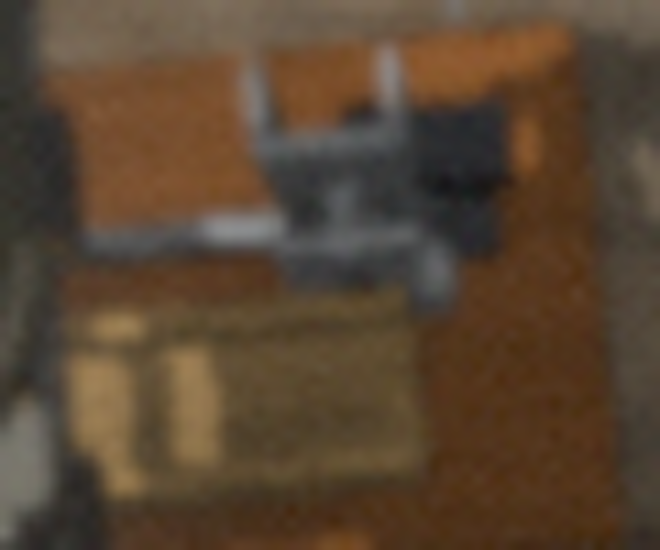

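Emit:
{"method": "send_rows", "body": {"series": [[[0, 0.05, 0], [0, 0, 0]], [[0, 0.1, 0], [0, 0, 0]], [[0, 0.15, 0], [0, 0, 0]], [[0, 0.2, 0], [0, 0, 0]], [[0, 0.25, 0], [0, 0, 0]], [[0, 0.3, 0], [0, 0, 0]], [[0, 0.35, 0], [0, 0, 0]], [[0, 0.4, 0], [0, 0, 0]], [[0, 0.45, 0], [0, 0, 0]], [[0, 0.5, 0], [0, 0, 0]]]}}

```text
time_s: 10.05
position: [0.5793, 0.182, 0.1301]
eef_rot: [0.668, 0.744, 0.0, 0.0]
wrist_force: [0.3, 0.2, -2.7]
gripper_width: 0.0396
```

```bash
python3 -c "
from h import *
st()"
```

```text
t 10.05 p [0.5793 0.182  0.1301] phi 6.19 z [ 1.e-04 -0.e+00 -1.e+00] F [ 0.3  0.2 -2.7] T [-0.1   0.02  0.02] w 0.0396
```

Emit:
{"method": "send_rows", "body": {"series": [[[0, 0.05, 0], [0, 0, 0]], [[0, 0.1, 0], [0, 0, 0]], [[0, 0.15, 0], [0, 0, 0]], [[0, 0.2, 0], [0, 0, 0]], [[0, 0.25, 0], [0, 0, 0]], [[0, 0.3, 0], [0, 0, 0]]]}}

```text
time_s: 10.8
position: [0.5823, 0.1823, 0.1301]
eef_rot: [0.668, 0.744, 0.0, 0.0]
wrist_force: [-0.8, -0.3, -2.1]
gripper_width: 0.0398
```

```bash
python3 -c "
from h import *
st()"
```

```text
t 10.8 p [0.5823 0.1823 0.1301] phi 6.18 z [ 1.e-04 -0.e+00 -1.e+00] F [-0.8 -0.3 -2.1] T [-0.02  0.03  0.01] w 0.0398
```

Emit:
{"method": "send_rows", "body": {"series": [[[0, 0.05, 0], [0, 0, 0]], [[0, 0.1, 0], [0, 0, 0]], [[0, 0.15, 0], [0, 0, 0]], [[0, 0.2, 0], [0, 0, 0]], [[0, 0.25, 0], [0, 0, 0]]]}}

```text
time_s: 11.42
position: [0.5848, 0.1826, 0.1301]
eef_rot: [0.668, 0.744, -0.0, 0.0]
wrist_force: [-0.2, -0.2, -2.5]
gripper_width: 0.0395
```

```bash
python3 -c "
from h import *
st()"
```

```text
t 11.43 p [0.5848 0.1826 0.1301] phi 6.18 z [ 0. -0. -1.] F [-0.2 -0.2 -2.5] T [-0.03  0.12  0.03] w 0.0395
```

Emit:
{"method": "send_rows", "body": {"series": [[[0, 0.05, 0], [0, 0, 0]], [[0, 0.1, 0], [0, 0, 0]], [[0, 0.15, 0], [0, 0, 0]], [[0, 0.2, 0], [0, 0, 0]]]}}

```text
time_s: 11.92
position: [0.5862, 0.1827, 0.1301]
eef_rot: [0.668, 0.744, -0.0, -0.0]
wrist_force: [-3.1, -0.8, -0.8]
gripper_width: 0.0401
```

```bash
python3 - <<'E'
from h import *
st()
for n in('scene','top'): cv2.imwrite(f'pics/{n}6.png',arm.grab_frame(n))
crop('pics/scene6.png','pics/s6.png',195,165,255,225,11)
crop('pics/top6.png','pics/t6.png',255,145,315,195,11)
E
```

```text
t 11.93 p [0.5862 0.1827 0.1301] phi 6.19 z [-1.1e-03 -1.0e-04 -1.0e+00] F [-3.1 -0.8 -0.8] T [-0.12  0.58  0.06] w 0.0401
```

View pics/s6.png

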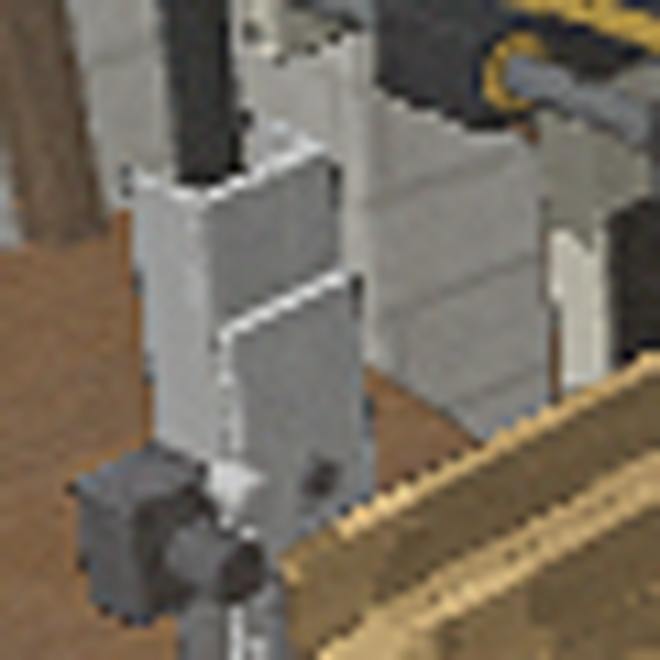

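View pics/t6.png

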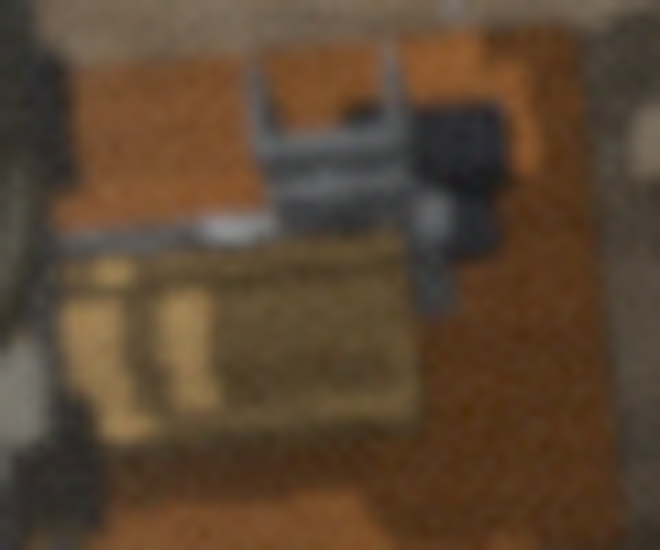

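Emit:
{"method": "send_rows", "body": {"series": [[[0, 0, 0.1], [0, 0, 0]], [[0, 0, 0.2], [0, 0, 0]], [[0, 0, 0.3], [0, 0, 0]], [[0, 0, 0.4], [0, 0, 0]], [[0, 0, 0.5], [0, 0, 0]]]}}

```text
time_s: 12.65
position: [0.5863, 0.1828, 0.1261]
eef_rot: [0.668, 0.744, -0.0, -0.0]
wrist_force: [-10.5, -1.7, 15.9]
gripper_width: 0.0397
```

```bash
python3 -c "
from h import *
st()"
```

```text
t 12.65 p [0.5863 0.1828 0.1261] phi 6.18 z [-8.e-04  6.e-04 -1.e+00] F [-10.5  -1.7  15.9] T [-0.32  1.86  0.04] w 0.0397
```

```bash
python3 - <<'E'
from h import *
for n in('scene','top'): cv2.imwrite(f'pics/{n}7.png',arm.grab_frame(n))
st()
crop('pics/scene7.png','pics/s7.png',195,165,255,225,11)
crop('pics/top7.png','pics/t7.png',255,145,315,195,11)
E
```

```text
t 12.75 p [0.5863 0.1828 0.1261] phi 6.18 z [-7.e-04  6.e-04 -1.e+00] F [-8.4 -0.8 11.8] T [-0.28  1.66  0.03] w 0.0396
```

View pics/s7.png

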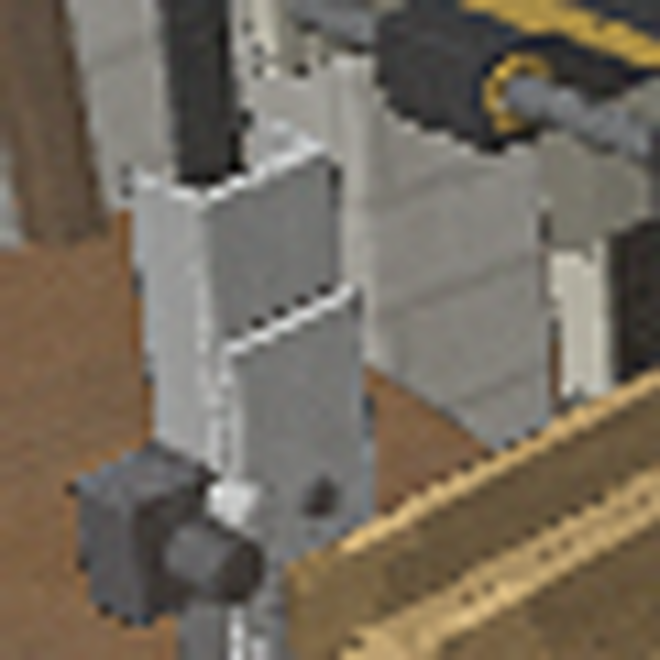

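View pics/t7.png

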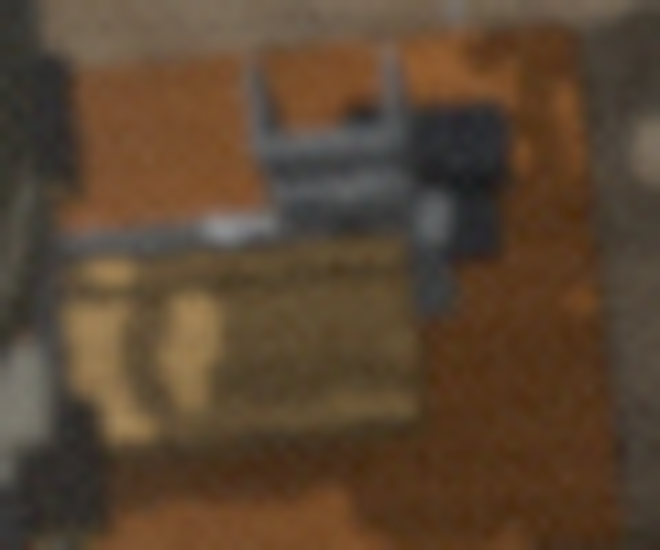

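```bash
cat > nose.py <<'E'
import sys
from h import *
def run(files):
    for n,(x0,y0,x1,y1) in (('scene',(208,213,220,221)),('top',(292,163,304,169))):
        ref=cv2.cvtColor(cv2.imread(f'pics/{n}5.png'),cv2.COLOR_BGR2GRAY); 
        for k in files:
            im=cv2.cvtColor(cv2.imread(f'pics/{n}{k}.png'),cv2.COLOR_BGR2GRAY)
            up=lambda a:cv2.resize(a,None,fx=8,fy=8,interpolation=cv2.INTER_CUBIC)
            T=up(ref[y0:y1,x0:x1]); S=up(im[y0-3:y1+3,x0-4:x1+4]); r=cv2.matchTemplate(S,T,cv2.TM_CCOEFF_NORMED); _,v,_,l=cv2.minMaxLoc(r)
            print(n,k,'shift px',l[0]/8-4,l[1]/8-3,round(v,3))
run(sys.argv[1:])
E
python3 nose.py 4 6 7
python3 -c "
from h import *
im=[cv2.resize(cv2.imread(f'pics/scene{k}.png')[205:228,205:235],None,fx=13,fy=13,interpolation=cv2.INTER_NEAREST) for k in(6,7)]
cv2.imwrite('pics/n67.png',np.hstack(im))"
```

```text
scene 4 shift px 0.0 0.0 0.959
scene 6 shift px -0.125 0.125 0.887
scene 7 shift px -0.125 0.125 0.899
top 4 shift px 0.75 -3.0 0.55
top 6 shift px 0.375 -3.0 0.845
top 7 shift px 0.25 -3.0 0.847
```

View pics/n67.png

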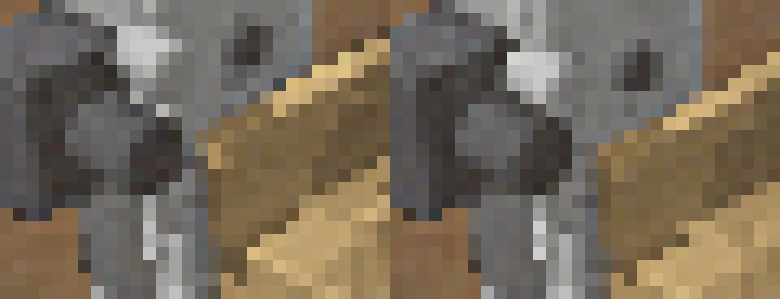

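Emit:
{"method": "send_rows", "body": {"series": [[[0, 0, 0.05], [0, 0, 0]], [[0, 0, 0.1], [0, 0, 0]], [[0, 0, 0.1], [0, 0, 0]]]}}

```text
time_s: 13.12
position: [0.5862, 0.1828, 0.1252]
eef_rot: [0.668, 0.744, 0.0, -0.0]
wrist_force: [-9.2, -1.3, 13.3]
gripper_width: 0.0396
```

```bash
python3 - <<'E'
from h import *
st()
for n in('scene','top'): cv2.imwrite(f'pics/{n}8.png',arm.grab_frame(n))
im=[cv2.resize(cv2.imread(f'pics/scene{k}.png')[205:228,205:235],None,fx=13,fy=13,interpolation=cv2.INTER_NEAREST) for k in(7,8)]
cv2.imwrite('pics/n78.png',np.hstack(im))
E
```

```text
t 13.12 p [0.5862 0.1828 0.1252] phi 6.18 z [-6.e-04  7.e-04 -1.e+00] F [-9.2 -1.3 13.3] T [-0.22  1.72  0.02] w 0.0396
```

View pics/n78.png

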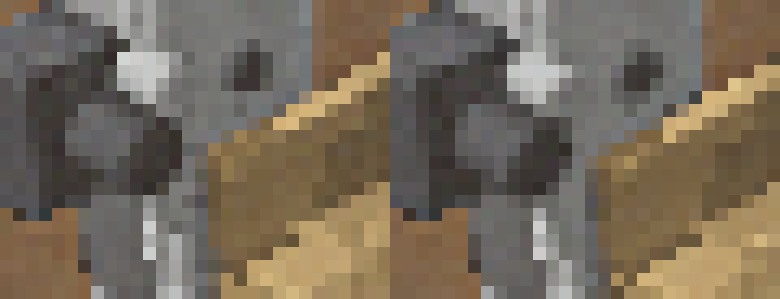

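```bash
cat > trk.py <<'E'
import sys
from h import *
def sh(n,a,b,roi,m=3):
    x0,y0,x1,y1=roi; g=lambda k:cv2.cvtColor(cv2.imread(f'pics/{n}{k}.png'),cv2.COLOR_BGR2GRAY)
    up=lambda q:cv2.resize(q,None,fx=10,fy=10,interpolation=cv2.INTER_CUBIC)
    T=up(g(a)[y0:y1,x0:x1]); S=up(g(b)[y0-m:y1+m,x0-m:x1+m]); r=cv2.matchTemplate(S,T,cv2.TM_CCOEFF_NORMED); _,v,_,l=cv2.minMaxLoc(r)
    return l[0]/10-m,l[1]/10-m,round(v,3)
E
python3 - <<'E'
from trk import *
for nm,roi in(('hole',(221,205,228,212)),('platetop',(215,190,228,200)),('stud',(213,207,219,212)),('barL',(218,214,235,228)),('barLow',(222,222,240,245)),('rightend',(300,185,325,205)),('finger',(243,180,252,200))):
    print(nm,[sh('scene',a,b,roi) for a,b in((6,7),(7,8),(6,8))])
E
```

```text
hole [(0.10000000000000009, 1.7999999999999998, 0.942), (0.10000000000000009, 0.10000000000000009, 0.973), (0.10000000000000009, 2.0999999999999996, 0.936)]
platetop [(-0.20000000000000018, 2.0999999999999996, 0.902), (0.2999999999999998, 0.0, 0.864), (0.0, 2.0999999999999996, 0.909)]
stud [(0.10000000000000009, 1.7000000000000002, 0.915), (0.10000000000000009, 0.3999999999999999, 0.957), (0.20000000000000018, 2.0999999999999996, 0.925)]
barL [(0.10000000000000009, 1.4000000000000004, 0.873), (0.10000000000000009, 0.2999999999999998, 0.913), (0.10000000000000009, 1.9000000000000004, 0.896)]
barLow [(0.20000000000000018, 1.5, 0.92), (0.10000000000000009, 0.2999999999999998, 0.941), (0.10000000000000009, 1.9000000000000004, 0.946)]
rightend [(-0.10000000000000009, 0.0, 0.981), (0.0, 0.0, 0.989), (0.0, 0.0, 0.979)]
finger [(0.10000000000000009, 1.2000000000000002, 0.953), (0.0, 0.2999999999999998, 0.971), (0.0, 1.4000000000000004, 0.934)]
```

Emit:
{"method": "send_rows", "body": {"series": [[[0, 0, 0.05], [0, 0, 0]], [[0, 0, 0.1], [0, 0, 0]], [[0, 0, 0.15], [0, 0, 0]], [[0, 0, 0.2], [0, 0, 0]], [[0, 0, 0.2], [0, 0, 0]]]}}

```text
time_s: 13.85
position: [0.5862, 0.1828, 0.1229]
eef_rot: [0.668, 0.744, -0.0, -0.0]
wrist_force: [-8.6, -1.3, 9.7]
gripper_width: 0.0396
```

```bash
python3 - <<'E'
from trk import *
st()
for n in('scene','top'): cv2.imwrite(f'pics/{n}9.png',arm.grab_frame(n))
for nm,roi in(('hole',(221,205,228,212)),('platetop',(215,190,228,200)),('stud',(213,207,219,212)),('barLow',(222,222,240,245))):
    print(nm,[sh('scene',a,b,roi,5) for a,b in((6,9),(8,9))])
im=[cv2.resize(cv2.imread(f'pics/scene{k}.png')[205:228,205:235],None,fx=13,fy=13,interpolation=cv2.INTER_NEAREST) for k in(8,9)]
cv2.imwrite('pics/n89.png',np.hstack(im))
E
```

```text
t 13.85 p [0.5862 0.1828 0.1229] phi 6.18 z [-7.e-04  5.e-04 -1.e+00] F [-8.6 -1.3  9.7] T [-0.22  1.5  -0.01] w 0.0396
hole [(0.2999999999999998, 3.0999999999999996, 0.857), (0.0, 1.0, 0.981)]
platetop [(0.5999999999999996, 3.1999999999999993, 0.819), (0.5999999999999996, 1.0999999999999996, 0.852)]
stud [(0.2999999999999998, 2.9000000000000004, 0.89), (0.09999999999999964, 0.7000000000000002, 0.942)]
barLow [(0.20000000000000018, 2.9000000000000004, 0.927), (0.09999999999999964, 1.0, 0.958)]
```

View pics/n89.png

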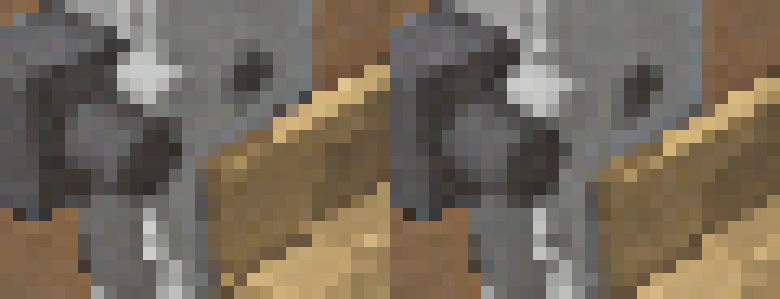

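Emit:
{"method": "send_rows", "body": {"series": [[[0, 0, 0.1], [0, 0, 0]], [[0, 0, 0.2], [0, 0, 0]], [[0, 0, 0.3], [0, 0, 0]], [[0, 0, 0.4], [0, 0, 0]], [[0, 0, 0.5], [0, 0, 0]], [[0, 0, 0.6], [0, 0, 0]]]}}

```text
time_s: 14.7
position: [0.5862, 0.1827, 0.1162]
eef_rot: [0.668, 0.744, -0.0, -0.0]
wrist_force: [-4.9, -0.4, 1.7]
gripper_width: 0.0396
```

```bash
python3 - <<'E'
from trk import *
st()
E
```

```text
t 14.7 p [0.5862 0.1827 0.1162] phi 6.19 z [-8.e-04  0.e+00 -1.e+00] F [-4.9 -0.4  1.7] T [-0.18  0.92 -0.  ] w 0.0396
```

Past the crest (force dropping). Continue towards home.

Emit:
{"method": "send_rows", "body": {"series": [[[0, 0, 0.1], [0, 0, 0]], [[0, 0, 0.2], [0, 0, 0]], [[0, 0, 0.3], [0, 0, 0]], [[0, 0, 0.4], [0, 0, 0]]]}}

```text
time_s: 15.2
position: [0.5862, 0.1827, 0.1118]
eef_rot: [0.668, 0.744, -0.0, -0.0]
wrist_force: [-5.4, -0.9, -0.8]
gripper_width: 0.0391
```

```bash
python3 - <<'E'
from trk import *
st()
E
```

```text
t 15.2 p [0.5862 0.1827 0.1118] phi 6.19 z [-1.1e-03 -3.0e-04 -1.0e+00] F [-5.4 -0.9 -0.8] T [-0.1   0.8   0.03] w 0.0391
```

Emit:
{"method": "send_rows", "body": {"series": [[[0, 0, 0.05], [0, 0, 0]], [[0, 0, 0.1], [0, 0, 0]], [[0, 0, 0.15], [0, 0, 0]], [[0, 0, 0.15], [0, 0, 0]]]}}

```text
time_s: 15.7
position: [0.5862, 0.1827, 0.1106]
eef_rot: [0.668, 0.744, -0.0, -0.0]
wrist_force: [-7.0, -1.1, 1.9]
gripper_width: 0.0396
```

```bash
python3 - <<'E'
from trk import *
st()
E
```

```text
t 15.7 p [0.5862 0.1827 0.1106] phi 6.19 z [-9.e-04 -1.e-04 -1.e+00] F [-7.  -1.1  1.9] T [-0.15  1.02  0.04] w 0.0396
```

Emit:
{"method": "send_rows", "body": {"series": [[[0, 0, 0.05], [0, 0, 0]], [[0, 0, 0.1], [0, 0, 0]], [[0, 0, 0.1], [0, 0, 0]]]}}

```text
time_s: 16.08
position: [0.5862, 0.1827, 0.1106]
eef_rot: [0.668, 0.744, -0.0, -0.0]
wrist_force: [-9.7, -1.0, 12.4]
gripper_width: 0.0398
```

```bash
python3 - <<'E'
from trk import *
st()
for n in('scene','top'): cv2.imwrite(f'pics/{n}10.png',arm.grab_frame(n))
for nm,roi in(('hole',(221,205,228,212)),('platetop',(215,190,228,200)),('stud',(213,207,219,212)),('barLow',(222,222,240,245))):
    print(nm,[sh('scene',a,b,roi,10) for a,b in((6,10),(9,10))])
crop('pics/scene10.png','pics/s10.png',195,165,255,225,11)
crop('pics/top10.png','pics/t10.png',255,145,315,195,11)
E
```

```text
t 16.07 p [0.5862 0.1827 0.1106] phi 6.19 z [-7.e-04  5.e-04 -1.e+00] F [-9.7 -1.  12.4] T [-0.31  1.7   0.  ] w 0.0398
hole [(0.5, 8.7, 0.846), (0.5, 5.300000000000001, 0.95)]
platetop [(0.5999999999999996, 8.899999999999999, 0.9), (1.1999999999999993, 5.0, 0.861)]
stud [(-3.4000000000000004, 6.600000000000001, 0.873), (0.3000000000000007, 0.40000000000000036, 0.831)]
barLow [(0.6999999999999993, 7.899999999999999, 0.82), (0.40000000000000036, 5.1, 0.843)]
```

View pics/s10.png

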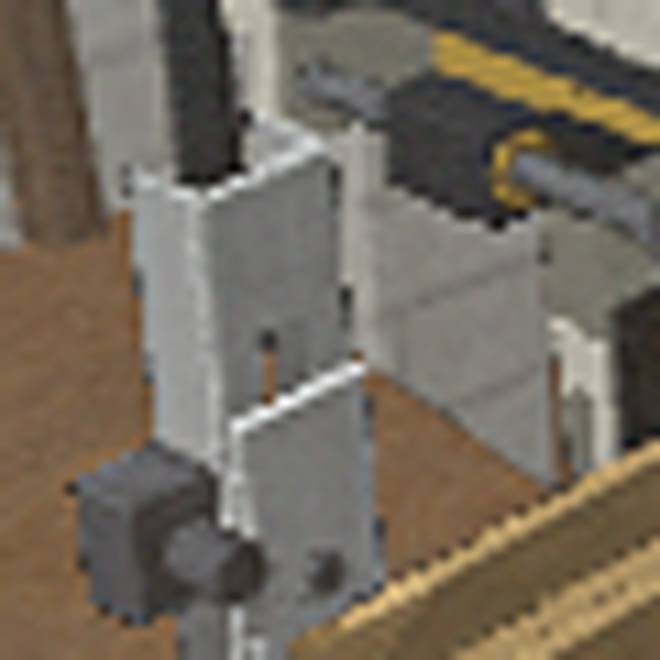

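View pics/t10.png

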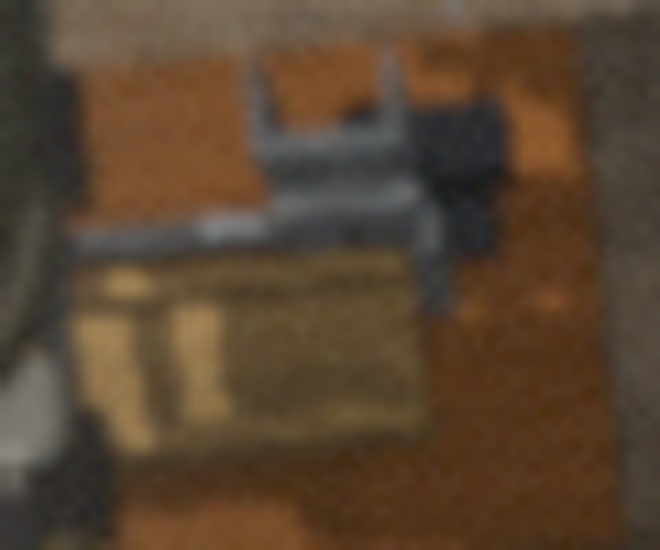

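Emit:
{"method": "send_rows", "body": {"series": [[[0, -0.05, -0.05], [0, 0, 0]], [[0, -0.1, -0.1], [0, 0, 0]], [[0, -0.1, -0.1], [0, 0, 0]]]}}

```text
time_s: 16.55
position: [0.5862, 0.1828, 0.1107]
eef_rot: [0.668, 0.744, 0.0, 0.0]
wrist_force: [-2.3, 0.1, -0.7]
gripper_width: 0.0399
```

```bash
python3 - <<'E'
from trk import *
st()
for n in('scene','top'): cv2.imwrite(f'pics/{n}11.png',arm.grab_frame(n))
for nm,n,roi in(('hole','scene',(221,212,228,222)),('noseL','scene',(210,213,219,221)),('noseR','top',(292,163,304,169))):
    print(nm,sh(n,10,11,roi,5), sh(n,6,11,roi,5))
E
```

```text
t 16.55 p [0.5862 0.1828 0.1107] phi 6.19 z [ 8.e-04  0.e+00 -1.e+00] F [-2.3  0.1 -0.7] T [-0.12  0.43  0.02] w 0.0399
hole (0.0, 0.0, 0.98) (-3.6, -4.0, 0.447)
noseL (0.0, 0.0, 0.974) (0.0, 0.0, 0.965)
noseR (0.0, 0.0, 0.966) (-0.5999999999999996, 0.9000000000000004, 0.849)
```

Emit:
{"method": "send_rows", "body": {"series": [[[0, 0, 0], [0, 0, 0]], [[0, 0, 0], [0, 0, 0]], [[0, 0, 0], [0, 0, 0]], [[0, 0, 0], [0, 0, 0]], [[0, 0, 0], [0, 0, 0]]], "fingers": 0}}

```text
time_s: 17.27
position: [0.5858, 0.1827, 0.1107]
eef_rot: [0.668, 0.744, 0.0, 0.0]
wrist_force: [-0.9, 0.6, 0.5]
gripper_width: 0.0848
```

```bash
python3 - <<'E'
from trk import *
st()
cv2.imwrite('pics/scene12.png',arm.grab_frame('scene'))
crop('pics/scene12.png','pics/s12.png',190,110,330,260,5)
print(sh('scene',11,12,(221,212,228,222),5))
E
```

```text
t 17.27 p [0.5858 0.1827 0.1107] phi 6.18 z [ 2.e-04  0.e+00 -1.e+00] F [-0.9  0.6  0.5] T [-0.08  0.06  0.01] w 0.0848
(0.20000000000000018, 0.20000000000000018, 0.881)
```

View pics/s12.png

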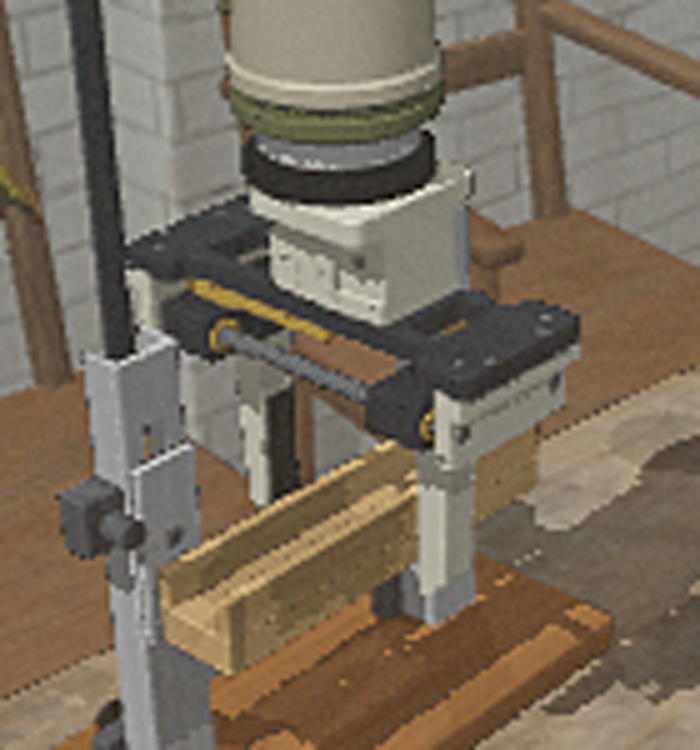

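Emit:
{"method": "send_rows", "body": {"series": [[[0, 0, -1], [0, 0, 0]], [[0, 0, -3], [0, 0, 0]], [[0, 0, -7], [0, 0, 0]], [[0, 0, -12], [0, 0, 0]], [[0, 0, -17], [0, 0, 0]], [[0, 0, -21], [0, 0, 0]], [[-3, -2, -22], [0, 0, 0]], [[-8, -4, -22], [0, 0, 0]], [[-14, -5, -22], [0, 0, 0]], [[-20, -6, -22], [0, 0, 0]], [[-26, -6, -22], [0, 0, 0]], [[-30, -6, -22], [0, 0, 0]]]}}

```text
time_s: 18.82
position: [0.5579, -0.1252, 0.3317]
eef_rot: [0.669, 0.743, 0.0, 0.001]
wrist_force: [0.6, 0.8, 0.0]
gripper_width: 0.0931
```

```bash
python3 - <<'E'
from trk import *
st()
for n in('scene','top'): cv2.imwrite(f'pics/{n}13.png',arm.grab_frame(n))
crop('pics/scene13.png','pics/s13.png',190,130,330,280,5)
crop('pics/top13.png','pics/t13.png',190,130,320,260,6)
for nm,n,roi in(('noseL','scene',(210,213,219,221)),('noseR','scene',(288,171,295,180)),):
    print(nm,sh(n,0,13,roi,5))
for nm,n,roi in(('tiles','top',(230,225,295,262)),('cup','top',(370,145,405,182))): print(nm,sh(n,0,13,roi,5))
E
```

```text
t 18.82 p [ 0.5579 -0.1252  0.3317] phi 6.04 z [ 1.3e-03 -4.0e-04 -1.0e+00] F [0.6 0.8 0. ] T [-0.    0.02  0.05] w 0.0931
noseL (-0.09999999999999964, 0.09999999999999964, 0.906)
noseR (0.0, 0.0, 0.937)
tiles (-0.09999999999999964, 0.0, 0.964)
cup (4.6, 3.6999999999999993, 0.15)
```

View pics/s13.png

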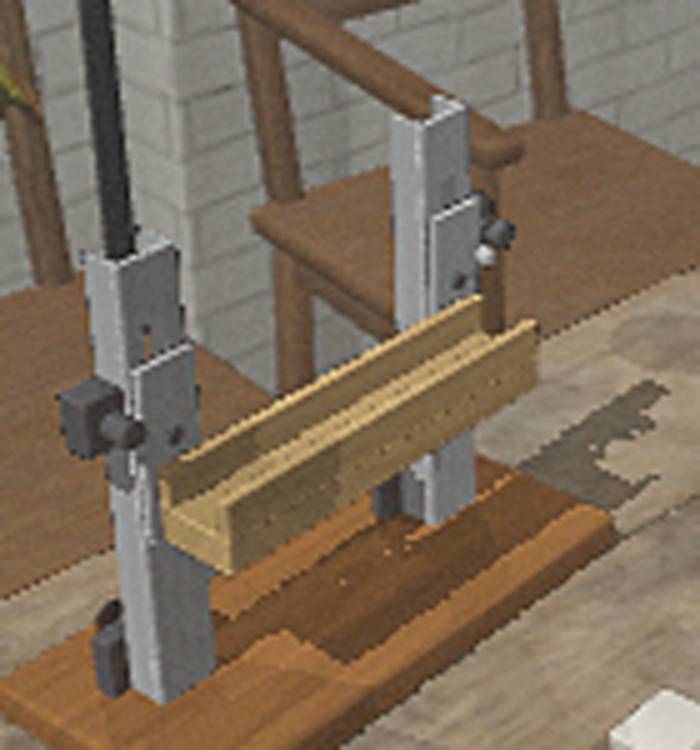

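View pics/t13.png

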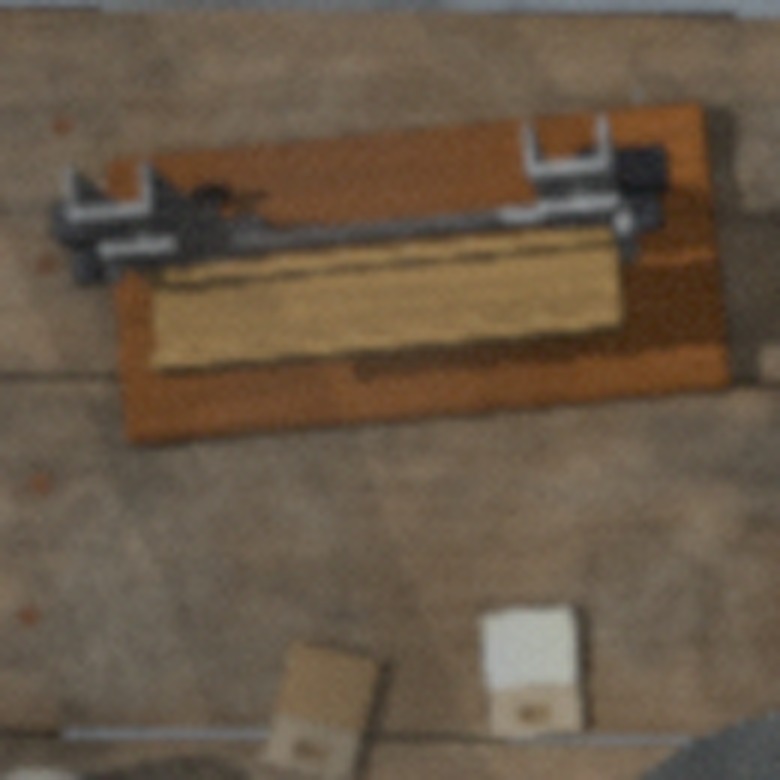

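```bash
python3 - <<'E'
from trk import *
print('cup scene',sh('scene',0,13,(328,175,358,206),4))
o=[('scene',(-20,95,-18),(190+235/5-.4,130+572/5-.4)),('scene',(-20,-95,18),(190+537/5-.4,130+322/5-.4)),('scene',(-20,95,18),(190+232/5-.4,130+505/5-.4))]
from led import fit
fit(o,6.1,(.5862,.1800,.122))
arm.finish_job()
E
```

```text
cup scene (0.0, 0.0, 0.995)
scene (-20, 95, -18) [ 0.62 -0.62]
scene (-20, -95, 18) [-0.56  1.31]
scene (-20, 95, 18) [1.31 1.18]
the job is handed in; nothing more can be done
```

The ledge is hung on the rack with its hooks engaged and both catches sprung back over its studs. I handed the job in at about 18.9 s of the 54 s allowed.

**What I did:** I gripped the ledge across its 40 mm depth and slid the hooks into the slots with the bar's centre at about 141.4 mm. There was no sign of contact until the plates met the faces at about 3 N. I then pushed it straight down about 19.5 mm. The readings showed about 19 N as the studs met the catches, and the force fell away once they were past. It came to a firm stop under about 15 N of downward push, then I took the load off, opened the fingers and backed away. The most sideways force during the push was about 10 N.

**Last checks:**
- **Height:** the bar's centre came to rest at about 122 mm, which puts the raise h at about 3.9 mm. The camera estimate before contact was also 3.9 mm.
- **Catches:** both noses are within 0.1 pixel of where they were at the start, with the studs below them.
- **Ledge position:** its corners match the predicted hanging pose to about 1.5 pixels (roughly 3 mm).
- **Test tiles and cup:** neither has moved by more than 0.1 pixel.
- **Robot:** it is clear of everything.

**Checks that disagreed or failed:**
- **Camera offset:** the two cameras disagreed by about 1 pixel throughout.
- **Sideways position:** it rests on vision alone, to about 1.5 mm.
- **Ledge angle:** the camera fit put it 0.6° off the gripper's angle. I trusted the gripper, and the hooks went in.
- **Cup in the top view:** the arm hid it there at the end, so I checked it only in the scene view.

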